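# Close down the model railway for the night

## Robot

A 6-joint arm with a two-finger parallel gripper is mounted at the origin on the work surface. World frame = base frame: x ahead of the robot, y to its left, z up, the work surface at z = 0. Lengths are in m, angles in rad, forces in N, time in s.
With the tool pointing down it reaches from about 0.375 to 0.9 m from the base axis. Payload 3.1 kg.
Tool frame: the origin (TCP) lies at the very end of the fingers, on their centre line; the grasp point (between the pads) lies 19 mm behind it; z points along the fingers, y is the line along which they close (so a half turn about z gives the same grasp; the last joint's range is limited). The gripper opens to 85 mm and grips with 20 to 120 N. Pads are 22 mm wide; open, the fingers measure 114 mm over their backs; the gripper's body (76 mm by 85 mm) begins 54 mm behind the grasp point. The pads swing forward as they close: fully open they stand 13 mm farther back than shut.
Start: joints at [1.093, 0.527, 1.433, -0, 1.181, -0.178], TCP at [0.185, 0.597, 0.231] pointing down, gripper open.
Joint ranges: [-3.08, 3.08], [-0.75, 2.2], [0.22, 2.44], [-1.43, 4.57], [0, 2.65], [-2.85, 2.85]. Speed limits (rad/s): [2.79, 2.79, 3.14, 3.14, 3.14, 3.14].

## Interface

Orientations are given as a unit quaternion [x, y, z, w].
In Python, from station import telemetry, snapshot, ticket gives the robot as it stands.
- The arm moves only by the tool move_arm, never from a script. Its argument "commands" is text: rows parted by semicolons, each of 7 numbers parted by spaces: the shift along the tool's x, y, z in mm, then the turn, a rotation vector about the tool's x, y, z in degrees, then the opening, from -1 (shut) to 1 (fully open). A call has exactly 5 rows; each row is the pose to reach, as a shift and turn from the pose commanded when the call began, along the tool's axes at that moment; what a row does not reach only later rows make up. A row lasts 1/8 s, in which the tool goes at most 62.5 mm and 10.7 degrees, less where a joint would pass 70% of its speed; a pose out of reach is approached as far as the arm can. A call with a gripper value outside its range is refused whole. The fingers move at their own pace and stop on an object; "grip_force" is the grip in N (left out, the last holds). Time passes only in rows, so rows that repeat a pose let the fingers close, or fill a call up. It gives the time, the measured TCP pose, the force, the opening and the grip force at its end, in the units of the state.
- telemetry.sense(): the state, without advancing time (a new reading comes with each control period).
- snapshot(name): name is "scene" or "top" or "wrist"; returns a dict with "image" (400x640x3 uint8, red, green, blue), "fx", "fy", "cx", "cy" (pixels), "pose" (4x4, takes a point from camera to world coordinates). Camera axes: x right, y down, z forward; pixel columns grow to the right and rows downward; lengths in m; the calibration is good to about 2 mm. A picture is of the moment at which its call begins. There is no depth.
- ticket.sign_off(): hands the job in; it is judged then, once.
The state is a dict: "t": time; "q": joint angles; "qd": joint speeds; "tau": joint torques, N m; "tcp_pos": TCP position; "tool_rot": TCP orientation; "force": force on the tool from outside, world axes, zero at the start; "ft_torque": the same for the moment, N m; "finger_gap": opening from 0.0 (shut) to 1.0 (fully open); "gripper_force": force on a finger pad.
Only numpy, scipy, OpenCV 4.12 (cv2) and the standard library are available. Lean on these libraries where they do the work, as an engineer would, in place of code of your own. Each camera call takes 0.05 s, during which the arm holds its last target. There are 200 camera calls.

## Task

Close the layout down for the night: before you lift any wagon, throw the section lever over into its marked notch, then put every goods wagon on the board into the open stock drawer and afterwards push the drawer fully shut. Also slide the station across the board, without lifting or tipping it, until its slab lies wholly within its paved plot and square to it. Leave everything else where it is.

Things in the scene. Friction and masses are not known exactly. Their poses are not given: they have to be found in the camera images.
- station: small model station: a flat grey platform slab 130 mm (x) by 90 mm (y) by 20 mm high, with a 90 x 50 mm plastered building and tiled gable roof on it, 75 mm high to the ridge and 78 mm to the chimney, 0.35 to 0.6 kg, loose on the board. Origin under the middle of the slab; z up. To be slid by pushing on the edges of the slab.
- plot: the station's paved plot, a flat concrete-grey rectangle with a thin white edge painted on the board, 154 mm (x) by 114 mm (y), no height, fixed; origin at its middle, x along its long side. The station's slab fits in it with 12 mm to spare all round, its long side along the plot's long side (either way round).
- section_lever (a joint): track section lever, angle in rad about a level pivot: 0 = leaning 0.6 rad from upright to the -x side of its frame, growing as the knob goes over to the frame's +x side, stop at 1.2. The marked notch is at 0.85 (0.25 rad past upright), in the gap between the raised white cheeks on the rack. Stiff (friction about 0.12 N m), stays where it is left.
- lever_knob (a point): centre of the lever's black ball knob, 26 mm diameter, 95 mm from the pivot, on a 10 mm rod
- lever_pivot (a point): pivot of the lever, in the middle of its fixed dark steel frame (130 x 60 x 30 mm, racks up to 100 mm high at 21 mm either side of the lever), 34 mm above the board; axes of the frame: the pivot is along its y, the lever swings in its x-z plane towards +x
- lever_notch (a point): where the centre of the knob is when the lever stands in its marked notch
- chest_drawer0 (a joint): opening (m) of the only drawer of the low wooden stock chest (240 deep x 300 wide x 96 mm high, fixed); 0 = fully shut, starts 0.142 to 0.164 open, stop 0.165. Slides level along the drawer's own x, about 1 N of friction plus damping.
- drawer_floor (a point): middle of the front end of the drawer's inner floor (moves with it), 22 mm above the board. Inner floor from here 195 mm along its +x (into the chest), 129 mm to each side in y. Walls 6 mm, rims 52 mm above the floor; front board 21 mm thick, up to 62 mm above the floor. Open by d (m), the first d - 0.006 is free to the sky; beyond, the chest top covers it (84 to 96 mm above the board).
- drawer_handle (a point): middle of the drawer's steel bar handle, 11 mm thick, 120 mm long across the drawer front, 35 mm out from it, 58 mm above the board
- wagon1: model goods wagon, 100 mm long (its x), 34 mm wide, 40 mm high, 90 g; origin under its middle, z up when on its wheels. It can be gripped across its width at any height from 5 to 30 mm. Starts lengthwise roughly along world y. Absent (None) in some runs. It is a covered van with a dark wooden body and grey roof.
- wagon2: model goods wagon, 100 mm long (its x), 34 mm wide, 40 mm high, 90 g; origin under its middle, z up when on its wheels. It can be gripped across its width at any height from 5 to 12 mm (the chassis). Starts lengthwise roughly along world y. Absent (None) in some runs. It is a tank wagon with a bare metal barrel 27 mm thick on its chassis.
- wagon3: model goods wagon, 100 mm long (its x), 34 mm wide, 40 mm high, 90 g; origin under its middle, z up when on its wheels. It can be gripped across its width at any height from 5 to 30 mm. Starts lengthwise roughly along world y. Absent (None) in some runs. It is a low open wooden wagon with a dark load, 32 mm high.
- wagon4: model goods wagon, 100 mm long (its x), 34 mm wide, 40 mm high, 90 g; origin under its middle, z up when on its wheels. It can be gripped across its width at any height from 5 to 30 mm. Starts lengthwise roughly along world y. Absent (None) in some runs. It is a pale ribbed container wagon.
- wagon5: model goods wagon, 100 mm long (its x), 34 mm wide, 40 mm high, 90 g; origin under its middle, z up when on its wheels. It can be gripped across its width at any height from 5 to 25 mm. Starts lengthwise roughly along world y. Absent (None) in some runs. It is a flat wagon with a stack of pale timber baulks, 38 mm high.
- tree_a: bystander, to be left alone: loose model conifer 95 mm high on a 48 mm disc; origin at its underside
- tree_b: bystander, to be left alone: loose model conifer 115 mm high on a 48 mm disc; origin at its underside
- water_tower: bystander, to be left alone: loose model water tower, 56 mm across, 82 mm high; origin at its underside
- mug: bystander, to be left alone: white mug, 85 mm high, 76 mm across; origin at its underside
- glue: bystander, to be left alone: white glue bottle, 120 mm high, 48 mm across; origin at its underside
- screwdriver: bystander, to be left alone: screwdriver, 170 mm long, lying between the robot and the work; origin at its underside
- cutter: bystander, to be left alone: black and yellow craft knife, 150 x 22 x 14 mm, lying between the robot and the work; origin at its underside
Not all that is in view belongs to the job. Leave any blue, purple or turquoise look-alike of the wagon3 alone.

How it is judged:
By the outcome, as a careful person would: the job done as asked, in the order asked, and still so for the second after the job is handed in, with the robot touching nothing.
Of wagon1, wagon2, wagon3, wagon4, wagon5 only 3 to 4 are there at a start; the rules pass over those that are not, and their reading is None.
At some moment in a run one of station, wagon1, wagon2, wagon3, wagon4, wagon5 may be knocked a few centimetres aside while the robot is not near it.
Once in a run the grip may slacken for a moment while it holds something.
It also fails if it takes over 208 s, if anything falls off the work surface, if the arm or the gripper's body presses on something with over 40 N, if the wrist force passes 120 N, or if a joint passes its speed limit or range.

## Working session

There is one attempt and no reset: what is moved stays moved. The work goes in short steps, Python scripts to look and compute and a tool call to move; the robot and the scene stay as the last step left them, time stands still between calls to the robot, and variables do not carry over. Pictures are saved under pics/ and viewed, at most 14 in all, crops included, and the job is handed in when it is done.

Besides the shell and the picture viewer there is one more tool, called after "Call:" as name(argument=value, ...) on one line, values as JSON. move_arm: Moves the arm, as the interface text tells. Its arguments: {"type":"object","properties":{"commands":{"type":"string"},"grip_force":{"type":"number"}},"required":["commands"]}

```bash
ls && mkdir -p pics && cat > h.py <<'E'
import numpy as np,cv2
from station import telemetry,snapshot,ticket
def snap(n,f=None):
    s=snapshot(n)
    if f: cv2.imwrite('pics/'+f,s['image'][:,:,::-1])
    return s
def px2w(s,u,v,z=0):
    P=np.array(s['pose']);d=P[:3,:3]@np.array([(u-s['cx'])/s['fx'],(v-s['cy'])/s['fy'],1]);o=P[:3,3]
    return o+d*(z-o[2])/d[2]
def w2px(s,p):
    P=np.array(s['pose']);c=P[:3,:3].T@(np.array(p)-P[:3,3]);return c[0]/c[2]*s['fx']+s['cx'],c[1]/c[2]*s['fy']+s['cy']
E
python3 - <<'E'
from h import *
import pickle
for n in('top','scene'):
    s=snap(n,n+'0.png');pickle.dump(s,open(n+'0.pkl','wb'));print(n,s['fx'],s['cx'],s['cy'],np.round(s['pose'],3).tolist())
t=telemetry.sense();print({k:np.round(v,3).tolist() for k,v in t.items()})
E
```

```text
pics
top 462.7982941826861 317.0550743427118 206.64963204002646 [[0.016, -0.986, 0.164, 0.261], [-1.0, -0.019, -0.012, -0.094], [0.015, -0.163, -0.986, 1.68], [0.0, 0.0, 0.0, 1.0]]
scene 434.35859803174156 321.5853264928882 204.24652831094272 [[-0.562, 0.499, -0.659, 1.365], [0.827, 0.339, -0.448, 0.462], [-0.0, -0.797, -0.604, 0.882], [0.0, 0.0, 0.0, 1.0]]
{'t': 0.1, 'q': [1.092, 0.528, 1.434, -0.0, 1.181, -0.179], 'qd': [0.0, -0.001, -0.003, 0.001, 0.001, 0.002], 'tau': [0.001, -44.331, -17.859, -0.0, 0.004, -0.0], 'tcp_pos': [0.184, 0.597, 0.23], 'tool_rot': [0.149, 0.989, -0.001, -0.0], 'force': [-0.371, 0.116, 1.2], 'ft_torque': [0.037, -0.033, 0.007], 'gripper_force': 0.0, 'finger_gap': 0.997}
```

View pics/top0.png

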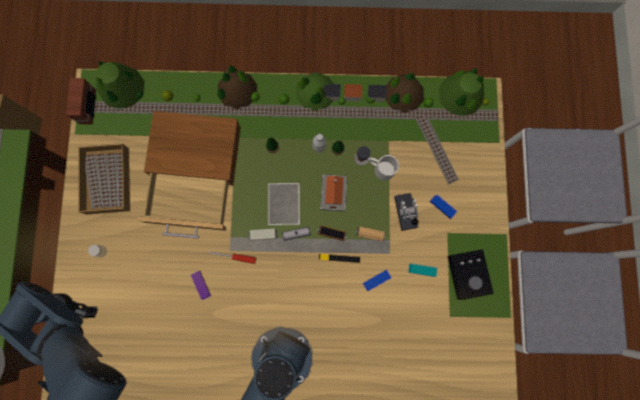

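View pics/scene0.png

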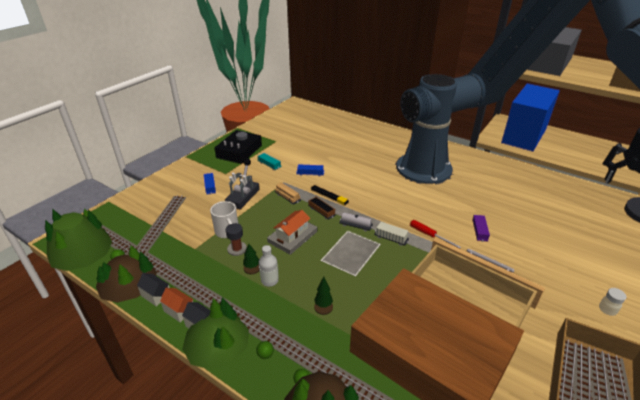

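The top view shows four wagons in a row on the grey strip: pale container (262,234), tank (296,234), dark van (331,232) and timber (371,234). The station is at (334,192), the plot at (284,203), the lever at (406,210) and the drawer at (185,200). The blue, purple and turquoise wagons are decoys, and there is no wagon3. I'll enlarge this area to confirm.

```bash
python3 - <<'E'
from h import *
im=cv2.imread('pics/top0.png')
c=im[130:290,225:465];cv2.imwrite('pics/c1.png',cv2.convertScaleAbs(cv2.resize(c,None,fx=3.33,fy=3.33,interpolation=cv2.INTER_CUBIC),alpha=1.7))
im=cv2.imread('pics/scene0.png')
c=im[130:290,190:430];cv2.imwrite('pics/c2.png',cv2.convertScaleAbs(cv2.resize(c,None,fx=3.33,fy=3.33,interpolation=cv2.INTER_CUBIC),alpha=1.2))
E
```

```text
(no output)
```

View pics/c1.png

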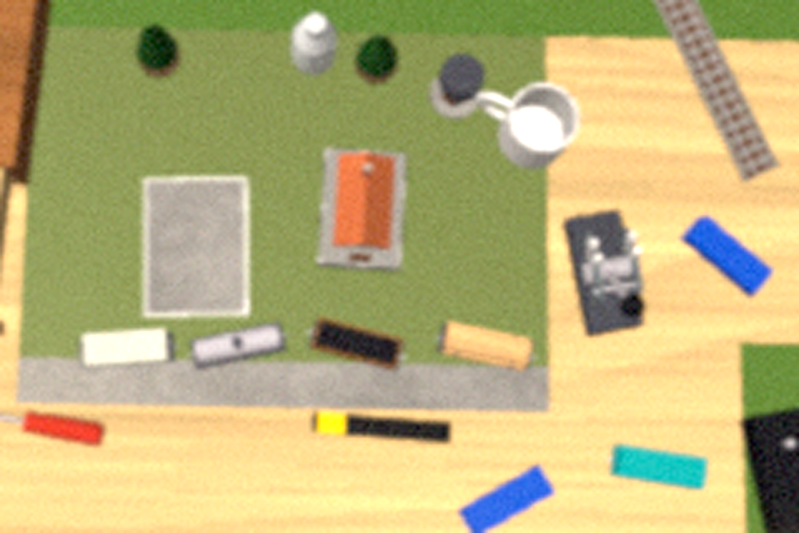

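View pics/c2.png

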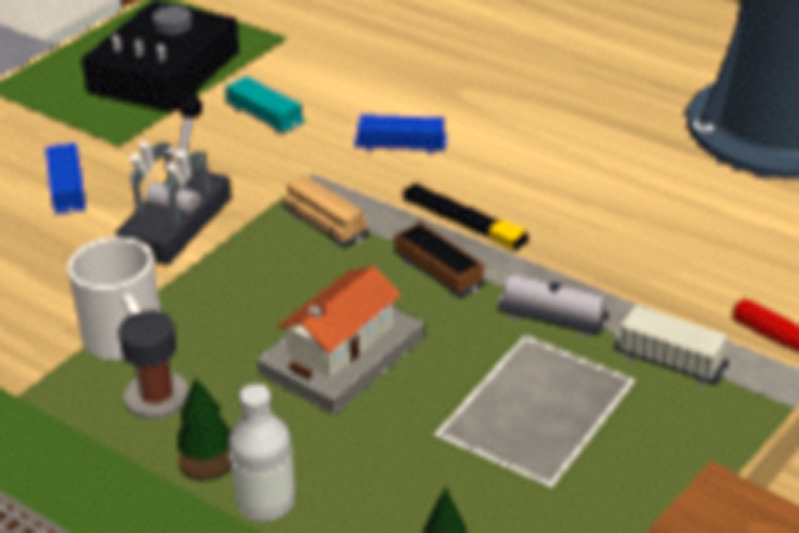

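This crop settles it. The dark one at (356,342) is an open wooden wagon with a dark load, so it is **wagon3**. The others are the container, wagon4, at (126,347); the tank, wagon2, at (238,345); and the timber wagon, wagon5, at (486,345). wagon1 is absent. Both blue wagons, the purple one and the turquoise one are decoys. Next I'll compute positions.

```bash
python3 - <<'E'
from h import *
import pickle
s=pickle.load(open('top0.pkl','rb'))
f=lambda u,v,z:np.round(px2w(s,225+u/3.333,130+v/3.333,z)*1000).astype(int)[:2].tolist()
g=lambda u,v,z:np.round(px2w(s,u,v,z)*1000).astype(int)[:2].tolist()
for n,pts,z in [('plot',[(142,178),(248,176),(249,316),(143,317)],0),('slab',[(327,150),(406,153),(402,268),(318,265)],.02),
 ('w4',[(82,334),(167,330),(170,358),(84,364)],.04),('w2 ends',[(194,350),(284,336)],.027),('w3',[(317,322),(400,345),(396,364),(314,342)],.032),
 ('w5',[(446,323),(531,340),(528,366),(442,348)],.038),('frame',[(567,217),(617,210),(643,325),(590,333)],.03),('knob',[(631,304)],.112),
 ('glue',[(315,60)],.05),('treeb',[(377,62)],.03),('tower',[(455,100)],.0),('mug',[(532,150)],0),('cutter',[(382,428)],.007),('screw',[(62,428)],.01)]:
    print(n,[f(*p,z) for p in pts])
for n,pts,z in [('frontboard top',[(142,219),(225,226)],.084),('handle',[(163,234),(199,235)],.058),('chest top',[(154,114),(238,118),(235,181),(146,174)],.096),('purple',[(201,285)],.02)]:
    print(n,[g(*p,z) for p in pts])
im=cv2.imread('pics/top0.png')
c=im[105:255,130:250];cv2.imwrite('pics/c3.png',cv2.convertScaleAbs(cv2.resize(c,None,fx=4,fy=4,interpolation=cv2.INTER_CUBIC),alpha=1.6))
E
```

```text
plot [[623, 70], [628, -48], [471, -52], [468, 64]]
slab [[654, -135], [653, -222], [524, -218], [526, -127]]
w4 [[443, 124], [449, 34], [419, 30], [411, 121]]
w2 ends [[430, 5], [446, -91]]
w3 [[462, -126], [438, -216], [418, -212], [440, -123]]
w5 [[462, -264], [446, -356], [418, -352], [435, -260]]
frame [[582, -397], [591, -452], [465, -478], [455, -421]]
knob [[476, -447]]
glue [[748, -119]]
treeb [[753, -188]]
tower [[720, -278]]
mug [[664, -364]]
cutter [[351, -199]]
screw [[345, 146]]
frontboard top [[471, 492], [451, 204]]
handle [[422, 424], [421, 298]]
chest top [[848, 474], [839, 174], [609, 175], [628, 486]]
purple [[248, 290]]
```

View pics/c3.png

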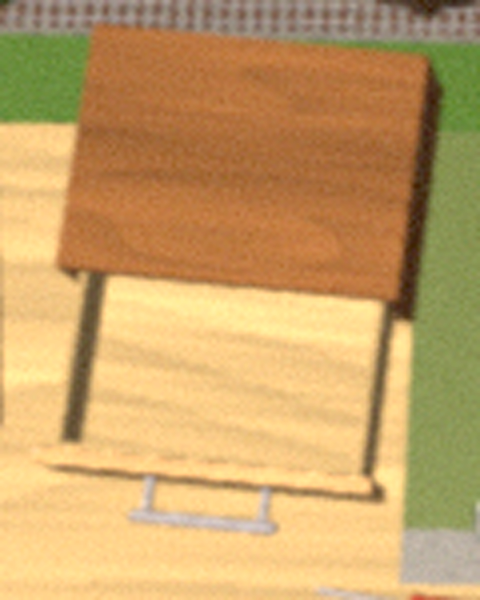

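The drawer is open. In this crop the chest top has corners (95,25), (432,57), (398,300) and (60,268), and the handle runs from (133,516) to (272,528). I'll fit poses to these next.

```bash
cat >> h.py <<'E'
from scipy.optimize import least_squares
def fit(s,pts,L,W,z,a0=0):
    "pts: image corners in order far-left, far-right, near-right, near-left (world +x,+y ; +x,-y ; -x,-y ; -x,+y)"
    m=np.array([[L,W],[L,-W],[-L,-W],[-L,W]])/2
    P=np.array([px2w(s,*p,z)[:2] for p in pts])
    def r(q):
        c,n=np.cos(q[2]),np.sin(q[2]);return ((m@np.array([[c,n],[-n,c]])+q[:2])-P).ravel()
    o=least_squares(r,[*P.mean(0),a0]);return np.round(o.x[:2]*1000,1).tolist(),round(np.degrees(o.x[2]),1),np.round(o.fun*1000).astype(int).tolist()
E
python3 - <<'E'
from h import *
import pickle
s=pickle.load(open('top0.pkl','rb'))
A=lambda l:[(225+u/3.333,130+v/3.333) for u,v in l]
B=lambda l:[(130+u/4,105+v/4) for u,v in l]
print('plot',fit(s,A([(142,178),(248,176),(249,316),(143,317)]),.154,.114,0))
print('slab',fit(s,A([(327,150),(406,153),(402,268),(318,265)]),.13,.09,.02))
print('frame',fit(s,A([(567,217),(617,210),(643,325),(590,333)]),.13,.06,.03))
print('chest',fit(s,B([(95,25),(432,57),(398,300),(60,268)]),.24,.30,.096))
for n,l,z in[('handle',[(133,516),(272,528)],.058),('fronttop outer',[(45,460),(380,490)],.084),('inner wall bottoms',[(105,270),(82,440),(383,303),(367,470)],.074)]:
    print(n,[np.round(px2w(s,*p,z)*1000)[:2].tolist() for p in B(l)])
for n,l,L,z in [('w4',[(82,334),(167,330),(170,358),(84,364)],.034,.04),('w3',[(317,322),(400,345),(396,364),(314,342)],.034,.032),('w5',[(446,323),(531,340),(528,366),(442,348)],.034,.038),('w2',[(190,341),(281,326),(286,344),(195,366)],.034,.015)]:
    print(n,fit(s,A(l),.034,.1,z))
w=snap('wrist');print(w['fx'],np.round(w['pose'],3).tolist())
E
```

```text
plot ([547.3, 8.6], np.float64(2.0), [-1, -2, -1, 2, 1, 1, 1, -1])
slab ([589.2, -175.3], np.float64(-2.1), [1, 2, 0, -1, -1, 0, 0, -1])
frame ([523.4, -437.1], np.float64(10.8), [-1, 2, 2, -2, 0, -1, -1, 1])
chest ([734.7, 333.4], np.float64(-4.4), [8, -2, 8, 0, -8, -1, -8, 2])
handle [[423.0, 423.0], [414.0, 301.0]]
fronttop outer [[467.0, 494.0], [446.0, 204.0]]
inner wall bottoms [[639.0, 458.0], [487.0, 467.0], [614.0, 211.0], [465.0, 218.0]]
w4 ([430.8, 77.3], np.float64(4.7), [0, 4, 3, -5, -1, -4, -2, 5])
w3 ([439.5, -169.2], np.float64(-14.0), [6, 1, 6, -6, -7, -2, -5, 7])
w5 ([440.3, -308.2], np.float64(-10.4), [4, 2, 2, -5, -3, -2, -3, 4])
w2 ([438.0, -41.4], np.float64(12.7), [3, 0, 7, 1, -7, -1, -3, -1])
286.18928934527537 [[0.296, 0.92, 0.257, 0.119], [0.955, -0.284, -0.082, 0.616], [-0.002, 0.27, -0.963, 0.372], [0.0, 0.0, 0.0, 1.0]]
```

```bash
cat >> h.py <<'E'
from scipy.spatial.transform import Rotation as R
def tip():
    t=telemetry.sense();r=R.from_quat(t['tool_rot']).as_matrix();return np.array(t['tcp_pos'])*1000,np.degrees(np.arctan2(r[1,1],r[0,1])),t
def plan(T,p=None,a=None):
    "T: list of (x,y,z mm, psi deg of closing line); prints tool-axis shift and turn per call, chained"
    if p is None: p,a,t=tip();print('at',p.round(1),round(a,1),'t',round(t['t'],1),'F',np.round(t['force'],1),'gap',round(t['finger_gap']*85,1))
    for x,y,z,b in T:
        d=np.array([x,y,z])-p;da=(b-a+90)%180-90
        n=max(1,int(np.ceil(np.linalg.norm(d)/290)),int(np.ceil(abs(da)/50)))
        for k in range(n):
            e=(np.array([x,y,z])-p)/(n-k);A=np.radians(a)
            r=np.round([-e[0]*np.sin(A)+e[1]*np.cos(A),e[0]*np.cos(A)+e[1]*np.sin(A),-e[2]])
            w=-np.round(((b-a+90)%180-90)/(n-k))
            print([int(v) for v in r],int(w))
            p=p+np.array([-r[0]*np.sin(A)+r[1]*np.cos(A),r[0]*np.cos(A)+r[1]*np.sin(A),-r[2]]);a=a-w
        print('  ->',p.round(0),round(a,1))
E
python3 - <<'E'
from h import *
plan([(450,60,235,40),(473,-447,200,10.8)])
E
```

```text
at [184.3 596.6 230.5] 72.8 t 0.1 F [-0.5 -0.9  0. ] gap 85.3
[-137, -145, -1] 11
[-163, -116, -2] 11
[-181, -82, -1] 11
  -> [450.  61. 235.] 39.8
[-202, -154, 17] 15
[-235, -96, 18] 14
  -> [ 472. -447.  200.] 10.8
```

Call:
move_arm(commands="-137 -145 -1 0 0 11 1; -137 -145 -1 0 0 11 1; -137 -145 -1 0 0 11 1; -137 -145 -1 0 0 11 1; -137 -145 -1 0 0 11 1")

```text
t: 0.78
tcp_pos: [0.273, 0.418, 0.2324]
tool_rot: [0.244, 0.97, 0.0, -0.0]
force: [0.5, 0.1, -0.3]
finger_gap: 0.998
gripper_force: 0.0
```

Call:
move_arm(commands="-163 -116 -2 0 0 11 1; -163 -116 -2 0 0 11 1; -163 -116 -2 0 0 11 1; -163 -116 -2 0 0 11 1; -163 -116 -2 0 0 11 1")

```text
t: 1.4
tcp_pos: [0.362, 0.2397, 0.2343]
tool_rot: [0.336, 0.942, 0.0, -0.0]
force: [-0.2, 1.0, 0.1]
finger_gap: 0.995
gripper_force: 0.0
```

Call:
move_arm(commands="-181 -82 -1 0 0 11 1; -181 -82 -1 0 0 11 1; -181 -82 -1 0 0 11 1; -181 -82 -1 0 0 11 1; -181 -82 -1 0 0 11 1")

```text
t: 2.02
tcp_pos: [0.4499, 0.0624, 0.235]
tool_rot: [0.424, 0.906, 0.0, -0.001]
force: [0.5, 0.7, -0.3]
finger_gap: 0.997
gripper_force: 0.0
```

Call:
move_arm(commands="-202 -154 17 0 0 15 1; -202 -154 17 0 0 15 1; -202 -154 17 0 0 15 1; -202 -154 17 0 0 15 1; -202 -154 17 0 0 15 1")

```text
t: 2.65
tcp_pos: [0.4622, -0.194, 0.218]
tool_rot: [0.539, 0.842, 0.0, 0.0]
force: [0.4, 1.1, -0.3]
finger_gap: 0.995
gripper_force: 0.0
```

Call:
move_arm(commands="-235 -96 18 0 0 14 1; -235 -96 18 0 0 14 1; -235 -96 18 0 0 14 1; -235 -96 18 0 0 14 1; -235 -96 18 0 0 14 1")

```text
t: 3.28
tcp_pos: [0.4742, -0.4472, 0.1995]
tool_rot: [0.637, 0.771, 0.0, 0.0]
force: [0.3, 1.2, -0.5]
finger_gap: 1.003
gripper_force: 0.0
```

```bash
python3 - <<'E'
from h import *
import pickle
s=snap('wrist','w1.png');pickle.dump(s,open('w1.pkl','wb'))
print('knob est px',w2px(s,(.473,-.447,.112)),w2px(s,(.5234,-.4371,.03)))
plan([])
E
```

```text
knob est px (np.float64(319.03054107459684), np.float64(197.4408739366921)) (np.float64(365.52663603724653), np.float64(176.4398167394488))
at [ 474.  -445.2  199.4] 10.9 t 3.3 F [ 0.7 -0.8  0.5] gap 85.6
```

View pics/w1.png

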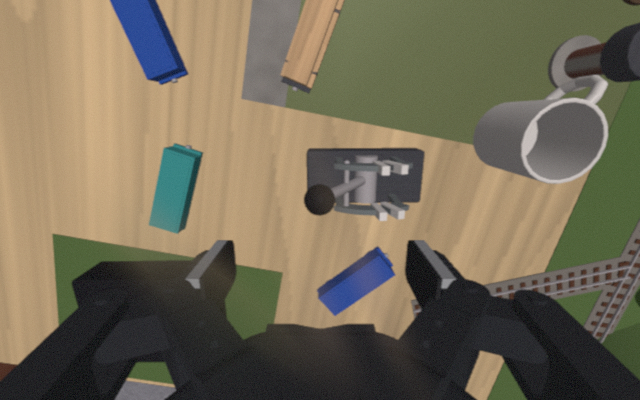

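The knob is at (319,199) and the frame centre at (365,177), which matches the prediction within 2 px. I'll grip the knob.

Call:
move_arm(commands="0 0 50 0 0 0 1; 0 0 98 0 0 0 1; 0 0 98 0 0 0 1; 0 0 98 0 0 0 1; 0 0 98 0 0 0 1", grip_force=25)

```text
t: 3.95
tcp_pos: [0.4742, -0.4468, 0.1051]
tool_rot: [0.637, 0.771, -0.0, 0.002]
force: [0.1, -1.3, -0.4]
finger_gap: 0.999
gripper_force: 0.0
```

Call:
move_arm(commands="0 0 0 0 0 0 -0.2; 0 0 0 0 0 0 -0.6; 0 0 0 0 0 0 -0.6; 0 0 0 0 0 0 -0.6; 0 0 0 0 0 0 -0.6")

```text
t: 4.58
tcp_pos: [0.4726, -0.4466, 0.1026]
tool_rot: [0.637, 0.771, -0.0, 0.0]
force: [-1.8, 0.7, 2.3]
finger_gap: 0.285
gripper_force: 24.3
```

```bash
python3 - <<'E'
from h import *
plan([(546.5,-432.7,115,10.8)])
E
```

```text
at [ 472.6 -446.6  102.6] 10.8 t 4.6 F [-1.8  0.7  2.3] gap 24.2
[0, 75, -12] 0
  -> [ 546. -433.  115.] 10.8
```

Call:
move_arm(commands="0 13 -8 0 0 0 -0.6; 0 28 -13 0 0 0 -0.6; 0 44 -16 0 0 0 -0.6; 0 60 -16 0 0 0 -0.6; 0 75 -13 0 0 0 -0.6")

```text
t: 5.2
tcp_pos: [0.5445, -0.4326, 0.1157]
tool_rot: [0.637, 0.771, -0.002, -0.002]
force: [-5.8, 0.0, 7.2]
finger_gap: 0.283
gripper_force: 26.4
```

Call:
move_arm(commands="0 0 0 0 0 0 -0.6; 0 0 0 0 0 0 -0.6; 0 0 0 0 0 0 -0.2; 0 0 0 0 0 0 0.4; 0 0 0 0 0 0 0.4")

```text
t: 5.82
tcp_pos: [0.5462, -0.4322, 0.1151]
tool_rot: [0.637, 0.771, 0.0, -0.0]
force: [0.3, 0.5, 0.6]
finger_gap: 0.698
gripper_force: 0.0
```

Call:
move_arm(commands="0 0 -60 0 0 0 0.4; 0 0 -120 0 0 0 0.8; 0 -30 -120 0 0 0 0.8; 0 -80 -120 0 0 0 0.8; 0 -80 -120 0 0 0 0.8")

```text
t: 6.45
tcp_pos: [0.4648, -0.4476, 0.2354]
tool_rot: [0.639, 0.77, -0.0, -0.001]
force: [0.2, -0.7, 0.1]
finger_gap: 0.901
gripper_force: 0.0
```

```bash
python3 - <<'E'
from h import *
import pickle
s=snap('wrist','w2.png');pickle.dump(s,open('w2.pkl','wb'))
print('notch px',w2px(s,(.5465,-.4327,.126)),'pivot frame top',w2px(s,(.5234,-.4371,.03)))
for a in(.15,.25,.35):
  print(a,[np.round(w2px(s,(.5234-.1874*l+.982*.062*np.sin(a),-.4371+.982*l+.187*.062*np.sin(a),.034+.062*np.cos(a)))) for l in(.021,-.021)])
u,v=map(int,w2px(s,(.53,-.437,.1)))
c=s['image'][max(0,v-80):v+80,u-100:u+100,::-1];cv2.imwrite('pics/w2c.png',cv2.resize(c,None,fx=3.5,fy=3.5,interpolation=cv2.INTER_CUBIC));print(u-100,max(0,v-80))
plan([])
E
```

```text
notch px (np.float64(411.9196357522316), np.float64(191.74727942649838)) pivot frame top (np.float64(368.9120388350135), np.float64(171.54175621295406))
0.15 [array([390., 163.]), array([387., 204.])]
0.25 [array([396., 163.]), array([393., 203.])]
0.35 [array([401., 163.]), array([398., 203.])]
286 106
at [ 466.5 -447.6  235.5] 10.7 t 6.5 F [ 0.3 -0.1  0.4] gap 76.4
```

View pics/w2c.png

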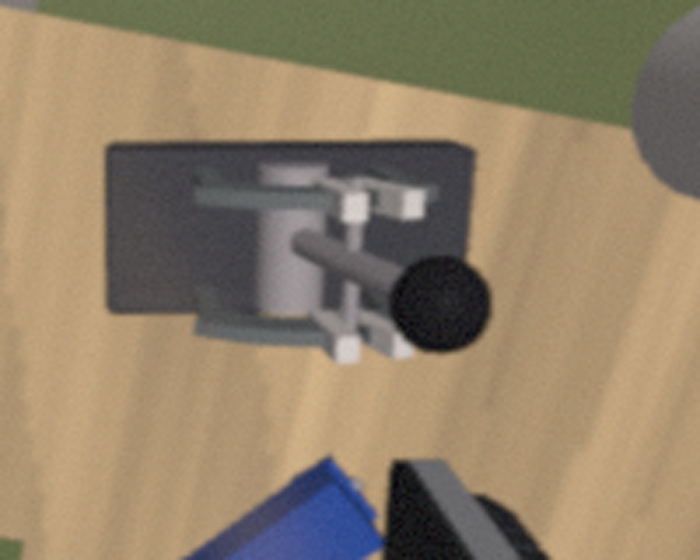

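The knob is at crop (440,303), which is full-image (411.7,192.6). The notch is predicted at (411.9,191.7), with the rod between the white cheeks, so the lever is in its notch. Next I'll refine the drawer geometry and plan the first wagon.

```bash
python3 - <<'E'
from h import *
import pickle
s=pickle.load(open('top0.pkl','rb'))
B=lambda u,v,z:np.round(px2w(s,130+u/4,105+v/4,z)*1000)[:2].tolist()
print('L floor',B(105,272,.022),B(82,440,.022),'L rim',B(84,275,.074),B(65,440,.074),'R rim',B(384,303,.074),B(366,470,.074))
s=snap('top');a=pickle.load(open('top0.pkl','rb'))['image'];d=cv2.absdiff(cv2.GaussianBlur(a,(5,5),0),cv2.GaussianBlur(s['image'],(5,5),0)).max(2)
n,_,st,_=cv2.connectedComponentsWithStats((d>40).astype(np.uint8));print([x.tolist() for x in st[1:] if x[4]>8])
plan([(440,-308,120,-10.4),(440,-308,5,-10.4)])
E
```

```text
L floor [649.0, 476.0] [494.0, 485.0] L rim [634.0, 476.0] [486.0, 482.0] R rim [614.0, 210.0] [465.0, 219.0]
[[210, 179, 269, 194, 14403], [320, 201, 19, 10, 124], [308, 215, 36, 24, 309], [404, 214, 9, 5, 22], [295, 220, 6, 6, 27], [284, 228, 25, 10, 149], [5, 283, 123, 117, 6928], [0, 322, 5, 8, 32], [5, 332, 35, 31, 267], [300, 342, 9, 14, 54], [42, 349, 3, 8, 18], [285, 375, 27, 25, 363], [240, 377, 28, 23, 290]]
at [ 467.6 -447.6  235.5] 10.7 t 6.5 F [ 0.3 -0.1 -0.4] gap 76.4
[142, -1, 115] 21
  -> [ 440. -308.  120.] -10.3
[0, 0, 115] 0
  -> [ 440. -308.    5.] -10.3
```

Call:
move_arm(commands="142 -1 60 0 0 21 1; 142 -1 115 0 0 21 1; 142 -1 115 0 0 21 1; 142 -1 115 0 0 21 1; 142 -1 115 0 0 21 1")

```text
t: 7.18
tcp_pos: [0.4419, -0.3088, 0.1205]
tool_rot: [0.767, 0.642, 0.0, 0.001]
force: [0.5, -1.0, 0.0]
finger_gap: 1.003
gripper_force: 0.0
```

```bash
python3 - <<'E'
from h import *
s=snap('wrist','w3.png')
for p in [(.440,-.308,.038),(.4395,-.1692,.032),(.438,-.041,.03),(.4308,.0773,.04)]: print(np.round(w2px(s,p)))
plan([(440,-308,5,-10.4)])
E
```

```text
[317. 199.]
[282.  12.]
[ 234. -227.]
[ 145. -600.]
at [ 442.1 -309.7  121.1] -10.1 t 7.2 F [-0.3 -0.6  1. ] gap 84.8
[1, -2, 116] 0
  -> [ 440. -308.    5.] -10.1
```

View pics/w3.png

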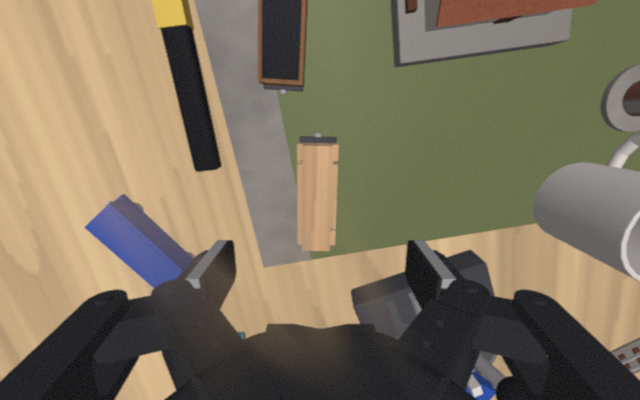

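The timber wagon is centred at (318,195) with the predicted (317,199), and it is aligned. The van-like wagon above it at (282,40) is the open wooden wagon3. I'll grip the timber wagon.

Call:
move_arm(commands="1 -2 60 0 0 0 1; 1 -2 100 0 0 0 1; 1 -2 116 0 0 0 1; 1 -2 116 0 0 0 1; 1 -2 116 0 0 0 1", grip_force=40)

```text
t: 7.85
tcp_pos: [0.4394, -0.308, 0.0058]
tool_rot: [0.767, 0.642, 0.0, 0.002]
force: [-0.7, -0.1, -1.0]
finger_gap: 0.998
gripper_force: 0.0
```

Call:
move_arm(commands="0 0 0 0 0 0 -0.5; 0 0 0 0 0 0 -0.5; 0 0 0 0 0 0 -0.5; 0 0 0 0 0 0 -0.5; 0 0 0 0 0 0 -0.5")

```text
t: 8.48
tcp_pos: [0.4386, -0.3069, 0.0051]
tool_rot: [0.767, 0.642, 0.0, 0.001]
force: [-0.0, 1.3, 5.6]
finger_gap: 0.384
gripper_force: 41.4
```

Call:
move_arm(commands="0 0 -40 0 0 0 -0.5; 0 0 -80 0 0 0 -0.5; 0 0 -120 0 0 0 -0.5; 0 0 -120 0 0 0 -0.5; 0 0 -120 0 0 0 -0.5")

```text
t: 9.1
tcp_pos: [0.4378, -0.3061, 0.1238]
tool_rot: [0.767, 0.642, -0.0, -0.001]
force: [0.8, 1.3, -0.7]
finger_gap: 0.391
gripper_force: 46.8
```

```bash
python3 - <<'E'
from h import *
plan([(539,267.5,125,86),(539,267.5,60,86),(539,267.5,29,86)])
E
```

```text
at [ 437.8 -306.1  123.8] -10.2 t 9.1 F [ 0.8  1.3 -0.7] gap 33.3
[194, -1, 0] 28
[171, -91, -1] 28
[108, -162, 0] 28
  -> [539. 268. 125.] -94.2
[0, 0, 65] 0
  -> [539. 268.  60.] -94.2
[0, 0, 31] 0
  -> [539. 268.  29.] -94.2
```

Call:
move_arm(commands="60 0 -6 0 0 8 -0.5; 120 0 -6 0 0 18 -0.5; 180 -1 -6 0 0 28 -0.5; 194 -1 -6 0 0 28 -0.5; 194 -1 -6 0 0 28 -0.5")

```text
t: 9.72
tcp_pos: [0.4704, -0.1136, 0.1288]
tool_rot: [0.899, 0.439, -0.001, -0.002]
force: [-0.7, -0.2, -1.9]
finger_gap: 0.391
gripper_force: 46.9
```

Call:
move_arm(commands="60 -30 0 0 0 8 -0.5; 120 -60 0 0 0 18 -0.5; 171 -91 0 0 0 28 -0.5; 171 -91 0 0 0 28 -0.5; 171 -91 0 0 0 28 -0.5")

```text
t: 10.35
tcp_pos: [0.5058, 0.0753, 0.1294]
tool_rot: [0.978, 0.207, -0.001, -0.0]
force: [-0.5, -1.5, -0.4]
finger_gap: 0.387
gripper_force: 46.9
```

Call:
move_arm(commands="30 -50 0 0 0 8 -0.5; 70 -100 0 0 0 18 -0.5; 108 -162 0 0 0 28 -0.5; 108 -162 0 0 0 28 -0.5; 108 -162 0 0 0 28 -0.5")

```text
t: 10.98
tcp_pos: [0.5392, 0.2659, 0.1295]
tool_rot: [0.999, -0.036, -0.001, 0.001]
force: [-0.7, -0.7, -0.7]
finger_gap: 0.385
gripper_force: 46.9
```

```bash
python3 - <<'E'
from h import *
plan([(539,267.5,60,86),(539,267.5,29,86)])
s=snap('wrist','w4.png')
E
```

```text
at [539.2 265.9 129.5] -94.1 t 11.0 F [-0.7 -0.7 -0.7] gap 32.7
[0, -2, 70] 0
  -> [539. 268.  60.] -94.1
[0, 0, 31] 0
  -> [539. 268.  29.] -94.1
```

View pics/w4.png

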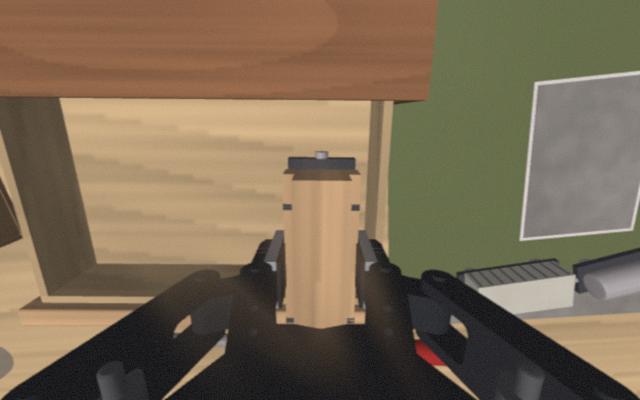

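The wagon is held and aligned with the drawer. The drawer's right rim inner edge is near (370,101), the left rim runs from (5,100) to (47,297), and the chest's lower edge is at v≈98. I'll refine the drawer position from these.

```bash
python3 - <<'E'
from h import *
s=snap('wrist')
for n,u,v,z in[('Rrim far',370,101,.074),('Rrim outer far',390,101,.074),('Rrim inner near',366,235,.074),('Lrim far',5,100,.074),('Lrim near',47,297,.074),('front in L',47,297,.084),('front in mid',230,291,.084),('front out L',22,318,.084),('chest edge L',20,97,.09),('chest edge R',420,100,.09),('L floor near',97,264,.022),('L floor far',62,97,.022)]:
    print(n,np.round(px2w(s,u,v,z)*1000)[:2])
E
```

```text
Rrim far [613. 226.]
Rrim outer far [612. 213.]
Rrim inner near [518. 231.]
Lrim far [631. 464.]
Lrim near [483. 486.]
front in L [490. 474.]
front in mid [484. 336.]
front out L [473. 500.]
chest edge L [630. 438.]
chest edge R [611. 198.]
L floor near [483. 485.]
L floor far [636. 470.]
```

Call:
move_arm(commands="0 -3 40 0 0 0 -0.5; 0 -3 70 0 0 0 -0.5; 0 -3 70 0 0 0 -0.5; 0 -3 85 0 0 0 -0.5; 0 -3 85 0 0 0 -0.5")

```text
t: 11.7
tcp_pos: [0.5393, 0.2693, 0.0452]
tool_rot: [0.999, -0.037, -0.0, 0.0]
force: [0.1, 0.0, 0.2]
finger_gap: 0.387
gripper_force: 46.9
```

Call:
move_arm(commands="0 0 5 0 0 0 -0.5; 0 0 10 0 0 0 -0.5; 0 0 15 0 0 0 -0.5; 0 0 15 0 0 0 -0.5; 0 0 15 0 0 0 -0.5")

```text
t: 12.32
tcp_pos: [0.5393, 0.27, 0.0303]
tool_rot: [0.999, -0.036, 0.0, -0.0]
force: [0.7, 0.9, -0.7]
finger_gap: 0.386
gripper_force: 46.9
```

```bash
python3 - <<'E'
from h import *
plan([])
E
```

```text
at [539.3 270.   30.3] -94.2 t 12.3 F [ 0.7  0.9 -0.7] gap 32.8
```

Call:
move_arm(commands="0 0 2 0 0 0 -0.5; 0 0 2 0 0 0 -0.05; 0 0 2 0 0 0 -0.05; 0 0 2 0 0 0 -0.05; 0 0 2 0 0 0 -0.05")

```text
t: 12.95
tcp_pos: [0.5396, 0.2701, 0.0285]
tool_rot: [0.999, -0.036, 0.0, -0.0]
force: [0.2, 1.9, 0.8]
finger_gap: 0.474
gripper_force: 0.8
```

Call:
move_arm(commands="0 0 -20 0 0 0 -0.05; 0 0 -60 0 0 0 -0.05; 0 0 -110 0 0 0 -0.05; 0 0 -110 0 0 0 -0.05; 0 0 -110 0 0 0 -0.05")

```text
t: 13.58
tcp_pos: [0.539, 0.2697, 0.1391]
tool_rot: [0.999, -0.036, 0.0, 0.0]
force: [0.5, 0.7, -0.8]
finger_gap: 0.478
gripper_force: 0.0
```

```bash
python3 - <<'E'
from h import *
plan([(439.5,-169,120,-14),(439.5,-169,5,-14)])
E
```

```text
at [539.  269.7 139.1] -94.2 t 13.6 F [ 0.5  0.7 -0.8] gap 40.6
[-34, 222, 10] -40
[-169, 149, 9] -40
  -> [ 439. -169.  120.] -14.2
[0, 0, 115] 0
  -> [ 439. -169.    5.] -14.2
```

Call:
move_arm(commands="-34 222 10 0 0 -40 1; -34 222 10 0 0 -40 1; -34 222 10 0 0 -40 1; -34 222 10 0 0 -40 1; -34 222 10 0 0 -40 1")

```text
t: 14.2
tcp_pos: [0.4871, 0.0483, 0.127]
tool_rot: [0.952, 0.305, -0.002, -0.001]
force: [0.1, 0.8, -0.7]
finger_gap: 1.002
gripper_force: 0.0
```

Call:
move_arm(commands="-169 149 9 0 0 -40 1; -169 149 9 0 0 -40 1; -169 149 9 0 0 -40 1; -169 149 9 0 0 -40 1; -169 149 9 0 0 -40 1")

```text
t: 14.82
tcp_pos: [0.4394, -0.171, 0.1185]
tool_rot: [0.79, 0.614, -0.0, -0.0]
force: [0.5, 0.2, -0.2]
finger_gap: 0.999
gripper_force: 0.0
```

```bash
python3 - <<'E'
from h import *
s=snap('wrist','w5.png')
im=s['image'].astype(int)
print('pred',w2px(s,(.4395,-.169,.032)))
print([np.round(w2px(s,(.4395+.242*l+.97*m,-.169+.97*l-.242*m,.032))).tolist() for l,m in((.05,0),(-.05,0),(0,.017),(0,-.017))])
# brown rim/dark load: not green / not grey
hsv=cv2.cvtColor(s['image'],cv2.COLOR_RGB2HSV)
u,v=map(int,w2px(s,(.4395,-.169,.032)));w=hsv[v-110:v+110,u-60:u+60]
m=((w[...,2]<50)).astype(np.uint8);n,l,st,c=cv2.connectedComponentsWithStats(m)
for i in range(1,n):
    if st[i,4]>200: print(st[i]+np.array([u-60,v-110,0,0,0]),c[i]+[u-60,v-110])
plan([(439.5,-169,5,-14)])
E
```

```text
pred (np.float64(319.53590642585704), np.float64(196.07478710709955))
[[319.0, 135.0], [320.0, 251.0], [340.0, 196.0], [299.0, 196.0]]
[ 302  144   33  101 2926] [318.51948052 193.30041012]
at [ 439.2 -170.8  118.5] -14.2 t 14.9 F [-1.1  0.2 -0.3] gap 85.1
[2, 0, 113] 0
  -> [ 440. -169.    5.] -14.2
```

Dark load centred at (318.5,193) against the predicted (319.5,196). That's aligned, so I'll grip.

Call:
move_arm(commands="3 0 60 0 0 0 1; 3 0 100 0 0 0 1; 3 0 113 0 0 0 1; 3 0 113 0 0 0 1; 3 0 113 0 0 0 1")

```text
t: 15.5
tcp_pos: [0.441, -0.1659, 0.0073]
tool_rot: [0.789, 0.615, 0.0, 0.001]
force: [-0.8, -0.4, -0.2]
finger_gap: 1.002
gripper_force: 0.0
```

Call:
move_arm(commands="0 0 0 0 0 0 -0.5; 0 0 0 0 0 0 -0.5; 0 0 0 0 0 0 -0.5; 0 0 0 0 0 0 -0.5; 0 0 0 0 0 0 -0.5")

```text
t: 16.12
tcp_pos: [0.4404, -0.1661, 0.007]
tool_rot: [0.789, 0.614, 0.0, 0.001]
force: [-0.3, 0.2, 6.7]
finger_gap: 0.395
gripper_force: 41.4
```

Call:
move_arm(commands="0 0 -40 0 0 0 -0.5; 0 0 -80 0 0 0 -0.5; 0 0 -120 0 0 0 -0.5; 0 0 -120 0 0 0 -0.5; 0 0 -120 0 0 0 -0.5")

```text
t: 16.75
tcp_pos: [0.4395, -0.1655, 0.1258]
tool_rot: [0.789, 0.614, -0.0, -0.001]
force: [-0.0, -0.1, -1.6]
finger_gap: 0.391
gripper_force: 40.6
```

```bash
python3 - <<'E'
from h import *
plan([(550,435,130,86),(550,435,45,86),(550,435,28,86)])
E
```

```text
at [ 439.5 -165.5  125.8] -14.2 t 16.8 F [-0.  -0.1 -1.6] gap 33.3
[203, -13, -1] 27
[175, -104, -2] 26
[111, -171, -1] 27
  -> [550. 435. 130.] -94.2
[0, 0, 85] 0
  -> [550. 435.  45.] -94.2
[0, 0, 17] 0
  -> [550. 435.  28.] -94.2
```

Call:
move_arm(commands="60 -4 -4 0 0 9 -0.5; 120 -8 -4 0 0 18 -0.5; 180 -12 -4 0 0 27 -0.5; 203 -13 -4 0 0 27 -0.5; 203 -13 -4 0 0 27 -0.5")

```text
t: 17.38
tcp_pos: [0.476, 0.0362, 0.1286]
tool_rot: [0.91, 0.415, -0.002, -0.001]
force: [-0.4, -0.6, -1.2]
finger_gap: 0.395
gripper_force: 40.5
```

Call:
move_arm(commands="50 -30 0 0 0 9 -0.5; 100 -60 0 0 0 18 -0.5; 150 -90 0 0 0 26 -0.5; 175 -104 0 0 0 26 -0.5; 175 -104 0 0 0 26 -0.5")

```text
t: 18.0
tcp_pos: [0.5142, 0.2348, 0.1289]
tool_rot: [0.98, 0.199, -0.001, 0.0]
force: [-0.5, -0.3, -2.1]
finger_gap: 0.387
gripper_force: 40.5
```

Call:
move_arm(commands="33 -50 0 0 0 9 -0.5; 66 -100 0 0 0 18 -0.5; 95 -150 0 0 0 27 -0.5; 111 -171 0 0 0 27 -0.5; 111 -171 0 0 0 27 -0.5")

```text
t: 18.62
tcp_pos: [0.5505, 0.4342, 0.1287]
tool_rot: [0.999, -0.036, -0.001, 0.001]
force: [0.3, -0.4, -1.4]
finger_gap: 0.393
gripper_force: 40.5
```

```bash
python3 - <<'E'
from h import *
s=snap('wrist','w6.png')
plan([(550,435,45,85.7),(550,435,31,85.7)])
E
```

```text
at [550.1 432.9 128.7] -94.2 t 18.7 F [-0.9 -0.1 -2. ] gap 33.3
[0, -2, 84] 0
  -> [550. 435.  45.] -94.2
[0, 0, 14] 0
  -> [550. 435.  31.] -94.2
```

View pics/w6.png

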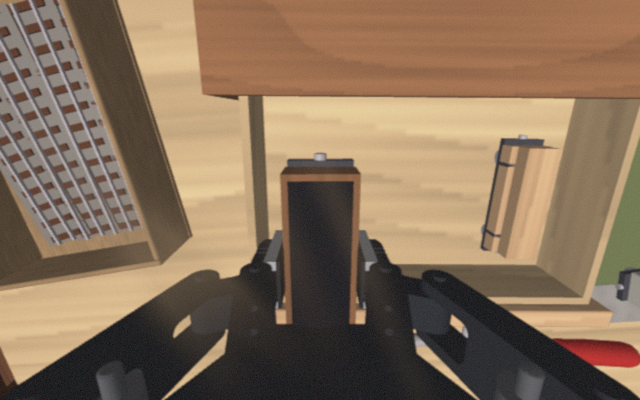

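The wooden wagon is aligned with the drawer, the timber wagon stands upright at (520,200), and the left rim inner edge is at u≈265. I'll check its y.

```bash
python3 - <<'E'
from h import *
s=snap('wrist')
for n,u,v,z in[('Lrim in far',265,100,.074),('Lrim in near',268,235,.074),('R floor far',575,100,.022),('R floor near',540,264,.022),('timber top far',515,146,.06),('timber top farR',558,148,.06),('timber topnear L',497,252,.06),('near R',535,260,.06),('front in',450,295,.084),('chest e',450,97,.09)]:
    print(n,np.round(px2w(s,u,v,z)*1000)[:2])
E
```

```text
Lrim in far [630. 462.]
Lrim in near [535. 472.]
R floor far [614. 215.]
R floor near [462. 224.]
timber top far [585. 286.]
timber top farR [582. 255.]
timber topnear L [500. 291.]
near R [490. 259.]
front in [480. 339.]
chest e [622. 348.]
```

Call:
move_arm(commands="0 1 30 0 0 0 -0.5; 0 1 60 0 0 0 -0.5; 0 1 70 0 0 0 -0.5; 0 1 80 0 0 0 -0.5; 0 1 84 0 0 0 -0.5")

```text
t: 19.35
tcp_pos: [0.5505, 0.4336, 0.0465]
tool_rot: [0.999, -0.037, 0.0, -0.0]
force: [-0.4, 0.9, -1.8]
finger_gap: 0.393
gripper_force: 40.5
```

Call:
move_arm(commands="0 0 4 0 0 0 -0.5; 0 0 8 0 0 0 -0.5; 0 0 14 0 0 0 -0.5; 0 0 14 0 0 0 -0.5; 0 0 14 0 0 0 -0.5")

```text
t: 19.98
tcp_pos: [0.5501, 0.4341, 0.0323]
tool_rot: [0.999, -0.036, 0.0, -0.0]
force: [0.3, 0.5, -1.0]
finger_gap: 0.389
gripper_force: 40.5
```

Call:
move_arm(commands="0 0 0 0 0 0 -0.5; 0 0 0 0 0 0 -0.08; 0 0 0 0 0 0 -0.08; 0 0 0 0 0 0 -0.08; 0 0 0 0 0 0 -0.08")

```text
t: 20.6
tcp_pos: [0.5502, 0.4341, 0.0324]
tool_rot: [0.999, -0.036, 0.0, -0.0]
force: [0.1, -0.4, 1.3]
finger_gap: 0.456
gripper_force: 0.0
```

Call:
move_arm(commands="0 0 -20 0 0 0 -0.08; 0 0 -60 0 0 0 -0.08; 0 0 -110 0 0 0 -0.08; 0 0 -110 0 0 0 -0.08; 0 0 -110 0 0 0 -0.08")

```text
t: 21.22
tcp_pos: [0.5501, 0.434, 0.1435]
tool_rot: [0.999, -0.036, 0.0, -0.0]
force: [0.5, -0.3, -0.1]
finger_gap: 0.458
gripper_force: 0.0
```

```bash
python3 - <<'E'
from h import *
plan([(438,-41.4,130,12.7),(438,-41.4,3,12.7)])
E
```

```text
at [550.1 434.  143.5] -94.2 t 21.2 F [ 0.5 -0.3 -0.1] gap 39.0
[-39, 241, 7] 37
[115, 216, 6] 36
  -> [438. -42. 130.] -167.2
[0, 0, 127] 0
  -> [438. -42.   3.] -167.2
```

```bash
sed -i 's|^        d=np.array(\[x,y,z\])-p;da=.*|        q1=np.degrees(np.arctan2(y,x));b=min([b+180*k for k in(-2,-1,0,1,2) if abs(q1-b-180*k)<135],key=lambda c:abs(c-a));d=np.array([x,y,z])-p;da=b-a|; s|w=-np.round(((b-a+90)%180-90)/(n-k))|w=-np.round((b-a)/(n-k))|' h.py && python3 - <<'E'
from h import *
plan([(438,-41.4,130,12.7),(438,-41.4,3,12.7)])
E
```

```text
at [550.1 434.  143.5] -94.2 t 21.2 F [ 0.5 -0.3 -0.1] gap 39.0
[-26, 161, 4] -36
[-115, 115, 5] -35
[-160, 28, 4] -36
  -> [438. -41. 130.] 12.8
[0, 0, 127] 0
  -> [438. -41.   3.] 12.8
```

Call:
move_arm(commands="-26 161 4 0 0 -36 1; -26 161 4 0 0 -36 1; -26 161 4 0 0 -36 1; -26 161 4 0 0 -36 1; -26 161 4 0 0 -36 1")

```text
t: 21.85
tcp_pos: [0.5117, 0.2746, 0.1373]
tool_rot: [0.962, 0.273, -0.001, -0.0]
force: [-0.0, 0.8, -0.5]
finger_gap: 1.001
gripper_force: 0.0
```

Call:
move_arm(commands="-115 115 5 0 0 -35 1; -115 115 5 0 0 -35 1; -115 115 5 0 0 -35 1; -115 115 5 0 0 -35 1; -115 115 5 0 0 -35 1")

```text
t: 22.48
tcp_pos: [0.4754, 0.1169, 0.1329]
tool_rot: [0.835, 0.55, -0.0, -0.0]
force: [0.8, 0.3, -0.0]
finger_gap: 0.998
gripper_force: 0.0
```

Call:
move_arm(commands="-160 28 4 0 0 -36 1; -160 28 4 0 0 -36 1; -160 28 4 0 0 -36 1; -160 28 4 0 0 -36 1; -160 28 4 0 0 -36 1")

```text
t: 23.1
tcp_pos: [0.4385, -0.0412, 0.1291]
tool_rot: [0.625, 0.78, 0.0, -0.0]
force: [1.1, 1.2, -0.1]
finger_gap: 1.002
gripper_force: 0.0
```

```bash
python3 - <<'E'
from h import *
s=snap('wrist','w7.png')
print('tank pred',[np.round(w2px(s,(.438,-.0414,z))) for z in(.012,.03)],'w4',np.round(w2px(s,(.4308,.0773,.04))))
plan([])
E
```

```text
tank pred [array([320., 189.]), array([320., 194.])] w4 [346.  43.]
at [438.5 -40.7 129.1] 12.6 t 23.1 F [ 0.7 -0.5  0.7] gap 84.9
```

View pics/w7.png

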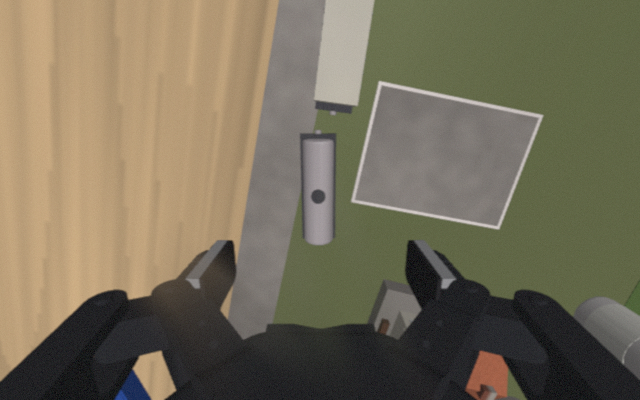

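The tank is centred at (318,192), straight and on target. I'll grip low on the chassis.

Call:
move_arm(commands="0 0 60 0 0 0 1; 0 0 110 0 0 0 1; 0 0 122 0 0 0 1; 0 0 126 0 0 0 1; 0 0 126 0 0 0 1")

```text
t: 23.78
tcp_pos: [0.439, -0.041, 0.0044]
tool_rot: [0.624, 0.782, 0.0, 0.001]
force: [0.7, 0.9, 0.2]
finger_gap: 1.002
gripper_force: 0.0
```

Call:
move_arm(commands="0 0 0 0 0 0 -0.5; 0 0 0 0 0 0 -0.5; 0 0 0 0 0 0 -0.5; 0 0 0 0 0 0 -0.5; 0 0 0 0 0 0 -0.5")

```text
t: 24.4
tcp_pos: [0.4383, -0.0413, 0.0041]
tool_rot: [0.624, 0.782, 0.0, 0.001]
force: [-1.1, -0.7, 7.8]
finger_gap: 0.387
gripper_force: 39.5
```

Call:
move_arm(commands="0 0 -40 0 0 0 -0.5; 0 0 -80 0 0 0 -0.5; 0 0 -120 0 0 0 -0.5; 0 0 -120 0 0 0 -0.5; 0 0 -120 0 0 0 -0.5")

```text
t: 25.02
tcp_pos: [0.4376, -0.0409, 0.123]
tool_rot: [0.624, 0.782, -0.0, -0.0]
force: [-0.9, 0.0, -0.8]
finger_gap: 0.381
gripper_force: 40.9
```

```bash
python3 - <<'E'
from h import *
plan([(542,325,130,86),(542,325,29,86)])
E
```

```text
at [437.6 -40.9 123. ] 12.8 t 25.0 F [-0.9  0.  -0.8] gap 32.4
[167, 91, -4] -37
[78, 174, -3] -36
  -> [542. 325. 130.] 85.8
[0, 0, 101] 0
  -> [542. 325.  29.] 85.8
```

Call:
move_arm(commands="42 23 -7 0 0 -9 -0.5; 84 46 -7 0 0 -18 -0.5; 126 69 -7 0 0 -28 -0.5; 167 91 -7 0 0 -37 -0.5; 167 91 -7 0 0 -37 -0.5")

```text
t: 25.65
tcp_pos: [0.4894, 0.1444, 0.1284]
tool_rot: [0.341, 0.94, -0.0, -0.001]
force: [0.4, 0.5, -0.8]
finger_gap: 0.386
gripper_force: 40.9
```

Call:
move_arm(commands="20 43 0 0 0 -9 -0.5; 40 87 0 0 0 -18 -0.5; 60 130 0 0 0 -28 -0.5; 78 174 0 0 0 -36 -0.5; 78 174 0 0 0 -36 -0.5")

```text
t: 26.28
tcp_pos: [0.5427, 0.3268, 0.1283]
tool_rot: [0.036, 0.999, -0.0, -0.0]
force: [0.2, -0.1, -1.5]
finger_gap: 0.379
gripper_force: 40.9
```

```bash
python3 - <<'E'
from h import *
plan([(542,325,45,86),(542,325,29,86)])
E
```

```text
at [542.7 326.8 128.3] 85.9 t 26.3 F [ 0.2 -0.1 -1.5] gap 32.2
[1, -2, 83] 0
  -> [542. 325.  45.] 85.9
[0, 0, 16] 0
  -> [542. 325.  29.] 85.9
```

Call:
move_arm(commands="1 -2 30 0 0 0 -0.5; 1 -2 60 0 0 0 -0.5; 1 -2 70 0 0 0 -0.5; 1 -2 80 0 0 0 -0.5; 1 -2 84 0 0 0 -0.5")

```text
t: 26.9
tcp_pos: [0.5415, 0.3228, 0.0461]
tool_rot: [0.037, 0.999, -0.0, -0.0]
force: [-0.5, -0.9, 0.5]
finger_gap: 0.386
gripper_force: 40.8
```

Call:
move_arm(commands="0 0 4 0 0 0 -0.5; 0 0 8 0 0 0 -0.5; 0 0 14 0 0 0 -0.5; 0 0 16 0 0 0 -0.5; 0 0 16 0 0 0 -0.5")

```text
t: 27.52
tcp_pos: [0.5412, 0.3233, 0.0301]
tool_rot: [0.036, 0.999, -0.0, -0.0]
force: [-0.5, -0.0, -0.9]
finger_gap: 0.384
gripper_force: 40.8
```

Call:
move_arm(commands="0 0 0 0 0 0 -0.5; 0 0 0 0 0 0 -0.08; 0 0 0 0 0 0 -0.08; 0 0 0 0 0 0 -0.08; 0 0 0 0 0 0 -0.08")

```text
t: 28.15
tcp_pos: [0.5414, 0.3233, 0.0304]
tool_rot: [0.036, 0.999, 0.0, 0.0]
force: [-1.2, 0.1, -0.4]
finger_gap: 0.453
gripper_force: 0.0
```

Call:
move_arm(commands="0 0 -20 0 0 0 -0.08; 0 0 -60 0 0 0 -0.08; 0 0 -100 0 0 0 -0.08; 0 0 -100 0 0 0 -0.08; 0 0 -100 0 0 0 -0.08")

```text
t: 28.78
tcp_pos: [0.5411, 0.3232, 0.131]
tool_rot: [0.036, 0.999, 0.0, 0.0]
force: [0.1, 0.4, -0.2]
finger_gap: 0.459
gripper_force: 0.0
```

```bash
python3 - <<'E'
from h import *
plan([(431,77.3,120,4.7),(431,77.3,5,4.7)])
E
```

```text
at [541.1 323.2 131. ] 85.8 t 28.8 F [ 0.1  0.4 -0.2] gap 39.1
[46, -127, 6] 41
[-48, -125, 5] 40
  -> [431.  78. 120.] 4.8
[0, 0, 115] 0
  -> [431.  78.   5.] 4.8
```

Call:
move_arm(commands="46 -127 6 0 0 41 1; 46 -127 6 0 0 41 1; 46 -127 6 0 0 41 1; 46 -127 6 0 0 41 1; 46 -127 6 0 0 41 1")

```text
t: 29.4
tcp_pos: [0.4854, 0.1995, 0.1234]
tool_rot: [0.384, 0.924, -0.001, -0.001]
force: [-0.2, 0.4, -0.2]
finger_gap: 1.0
gripper_force: 0.0
```

Call:
move_arm(commands="-48 -125 5 0 0 40 1; -48 -125 5 0 0 40 1; -48 -125 5 0 0 40 1; -48 -125 5 0 0 40 1; -48 -125 5 0 0 40 1")

```text
t: 30.02
tcp_pos: [0.4312, 0.0778, 0.119]
tool_rot: [0.675, 0.737, -0.0, -0.0]
force: [-0.9, -0.1, 0.5]
finger_gap: 1.001
gripper_force: 0.0
```

```bash
python3 - <<'E'
from h import *
s=snap('wrist','w8.png')
print('pred',w2px(s,(.4308,.0773,.04)))
hsv=cv2.cvtColor(s['image'],cv2.COLOR_RGB2HSV);g=hsv[:270]
m=((g[...,2]>135)&(g[...,1]<60)).astype(np.uint8);m[:,:250]=0;m[:,400:]=0
n,l,st,c=cv2.connectedComponentsWithStats(m)
for i in range(1,n):
    if st[i,4]>400: print(st[i],c[i],cv2.minAreaRect(np.argwhere(l==i)[:,::-1].astype(np.float32)))
plan([(431,77.3,5,4.7)])
E
```

```text
pred (np.float64(319.92127155115935), np.float64(201.4369054850874))
[  255    41    86   210 10091] [298.47150927 153.32405113] ((298.087646484375, 145.74313354492188), (84.48826599121094, 208.45437622070312), 0.9548412561416626)
[351 206  49  64 453] [364.79470199 227.1214128 ] ((362.7440490722656, 228.82424926757812), (36.063297271728516, 77.62077331542969), 38.290164947509766)
at [431.3  78.  119. ] 5.1 t 30.1 F [ 0.4 -0.2  0.2] gap 85.1
[-1, 0, 114] 0
  -> [431.  77.   5.] 5.1
```

```bash
python3 - <<'E'
import cv2,numpy as np
im=cv2.imread('pics/w8.png');g=cv2.cvtColor(im,cv2.COLOR_BGR2HSV)
print(g[200,265:400:8].tolist())
for t in (160,175):
    m=((g[:270,:,2]>t)&(g[:270,:,1]<70)).astype(np.uint8);m[:,:250]=0
    n,l,st,c=cv2.connectedComponentsWithStats(m)
    for i in range(1,n):
        if st[i,4]>800: print(t,st[i],c[i],cv2.minAreaRect(np.argwhere(l==i)[:,::-1].astype(np.float32))[2])
E
```

```text
[[15, 23, 134], [17, 18, 131], [14, 21, 133], [12, 19, 133], [14, 20, 165], [19, 23, 188], [21, 26, 186], [20, 25, 183], [18, 25, 184], [19, 24, 183], [35, 74, 107], [35, 77, 109], [35, 83, 107], [35, 79, 106], [37, 83, 108], [34, 80, 105], [35, 79, 107]]
160 [ 296  144   44  105 4394] [317.87278107 194.85525717] 90.0
160 [352 207 164  63 833] [431.78991597 223.81032413] 90.0
175 [ 297  144   43  104 4225] [317.82698225 194.4956213 ] 0.0
```

The container is centred at (318,195) and straight, so I'll grip it.

Call:
move_arm(commands="2 0 60 0 0 0 1; 2 0 100 0 0 0 1; 2 0 112 0 0 0 1; 2 0 114 0 0 0 1; 2 0 114 0 0 0 1")

```text
t: 30.7
tcp_pos: [0.4319, 0.0799, 0.0062]
tool_rot: [0.676, 0.737, 0.001, 0.001]
force: [-0.3, 0.8, 0.3]
finger_gap: 0.996
gripper_force: 0.0
```

Call:
move_arm(commands="0 0 0 0 0 0 -0.5; 0 0 0 0 0 0 -0.5; 0 0 0 0 0 0 -0.5; 0 0 0 0 0 0 -0.5; 0 0 0 0 0 0 -0.5")

```text
t: 31.32
tcp_pos: [0.4313, 0.0798, 0.006]
tool_rot: [0.677, 0.736, 0.0, 0.0]
force: [-0.5, 0.9, 5.9]
finger_gap: 0.395
gripper_force: 41.0
```

Call:
move_arm(commands="0 0 -40 0 0 0 -0.5; 0 0 -80 0 0 0 -0.5; 0 0 -120 0 0 0 -0.5; 0 0 -120 0 0 0 -0.5; 0 0 -120 0 0 0 -0.5")

```text
t: 31.95
tcp_pos: [0.4306, 0.0798, 0.125]
tool_rot: [0.677, 0.736, -0.0, -0.0]
force: [-0.2, 0.2, -1.1]
finger_gap: 0.393
gripper_force: 40.4
```

```bash
python3 - <<'E'
from h import *
plan([(546,379,130,86),(546,379,29,86)])
E
```

```text
at [430.6  79.8 125. ] 4.8 t 31.9 F [-0.2  0.2 -1.1] gap 33.4
[144, 70, -3] -41
[63, 148, -2] -40
  -> [546. 379. 130.] 85.8
[0, 0, 101] 0
  -> [546. 379.  29.] 85.8
```

Call:
move_arm(commands="40 20 -4 0 0 -10 -0.5; 80 40 -4 0 0 -20 -0.5; 120 58 -4 0 0 -30 -0.5; 144 70 -4 0 0 -41 -0.5; 144 70 -4 0 0 -41 -0.5")

```text
t: 32.58
tcp_pos: [0.4884, 0.2305, 0.1272]
tool_rot: [0.375, 0.927, -0.001, -0.001]
force: [-1.0, -0.1, -1.6]
finger_gap: 0.386
gripper_force: 40.3
```

Call:
move_arm(commands="16 37 0 0 0 -10 -0.5; 32 74 0 0 0 -20 -0.5; 48 111 0 0 0 -30 -0.5; 63 148 0 0 0 -40 -0.5; 63 148 0 0 0 -40 -0.5")

```text
t: 33.2
tcp_pos: [0.5469, 0.3801, 0.1273]
tool_rot: [0.037, 0.999, -0.0, -0.001]
force: [-0.9, -0.3, -0.6]
finger_gap: 0.391
gripper_force: 40.4
```

```bash
python3 - <<'E'
from h import *
s=snap('top','top1.png')
c=s['image'][105:255,130:270,::-1];cv2.imwrite('pics/c4.png',cv2.convertScaleAbs(cv2.resize(c,None,fx=4,fy=4,interpolation=cv2.INTER_CUBIC),alpha=1.6))
plan([(546,379,45,86)])
E
```

```text
at [545.8 378.5 127.2] 85.7 t 33.2 F [-0.1 -0.6 -1. ] gap 33.4
[0, 1, 82] 0
  -> [546. 379.  45.] 85.7
```

Call:
move_arm(commands="0 0 30 0 0 0 -0.5; 0 0 60 0 0 0 -0.5; 0 0 70 0 0 0 -0.5; 0 0 78 0 0 0 -0.5; 0 0 82 0 0 0 -0.5")

```text
t: 33.88
tcp_pos: [0.5472, 0.3789, 0.0475]
tool_rot: [0.037, 0.999, 0.0, 0.0]
force: [0.8, 0.3, -0.9]
finger_gap: 0.394
gripper_force: 40.4
```

Call:
move_arm(commands="0 0 4 0 0 0 -0.5; 0 0 8 0 0 0 -0.5; 0 0 12 0 0 0 -0.5; 0 0 16 0 0 0 -0.5; 0 0 16 0 0 0 -0.5")

```text
t: 34.5
tcp_pos: [0.5465, 0.3791, 0.0308]
tool_rot: [0.036, 0.999, -0.0, -0.0]
force: [0.1, -0.2, -0.7]
finger_gap: 0.391
gripper_force: 40.4
```

Call:
move_arm(commands="0 0 0 0 0 0 -0.5; 0 0 0 0 0 0 -0.08; 0 0 0 0 0 0 -0.08; 0 0 0 0 0 0 -0.08; 0 0 0 0 0 0 -0.08")

```text
t: 35.12
tcp_pos: [0.5469, 0.3792, 0.0314]
tool_rot: [0.036, 0.999, 0.0, 0.0]
force: [-0.6, 0.3, -0.5]
finger_gap: 0.46
gripper_force: 0.0
```

Call:
move_arm(commands="0 0 -20 0 0 0 -0.08; 0 0 -60 0 0 0 -0.08; 0 0 -110 0 0 0 -0.08; 0 0 -150 0 0 0 -0.08; 0 0 -150 0 0 0 -0.08")

```text
t: 35.75
tcp_pos: [0.5496, 0.3806, 0.1875]
tool_rot: [0.036, 0.999, 0.003, 0.005]
force: [0.0, 0.9, -0.5]
finger_gap: 0.464
gripper_force: 0.0
```

```bash
python3 - <<'E'
from h import *
plan([(380,180,180,86),(380,180,180,2)])
E
```

```text
at [549.6 380.6 187.5] 85.8 t 35.8 F [ 0.   0.9 -0.5] gap 39.5
[155, -212, 7] 0
  -> [380. 180. 180.] 85.8
[0, 0, 0] 42
[-1, 0, 0] 42
  -> [380. 180. 180.] 1.8
```

Four wagons are placed. I'll move to a standoff in front of the drawer, then check everything in one composite.

Call:
move_arm(commands="20 -60 0 0 0 0 -1; 50 -130 0 0 0 0 -1; 155 -212 7 0 0 0 -1; 155 -212 7 0 0 0 -1; 155 -212 7 0 0 0 -1")

```text
t: 36.38
tcp_pos: [0.3713, 0.1772, 0.1738]
tool_rot: [0.037, 0.999, -0.001, -0.003]
force: [0.9, -0.2, 0.4]
finger_gap: 0.004
gripper_force: 0.0
```

```bash
python3 - <<'E'
from h import *
import pickle
s=snap('top');pickle.dump(s,open('top2.pkl','rb' if 0 else 'wb'))
cv2.imwrite('pics/top2.png',s['image'][:,:,::-1])
c=s['image'][110:260,140:460,::-1];cv2.imwrite('pics/c5.png',cv2.convertScaleAbs(cv2.resize(c,None,fx=2.5,fy=2.5,interpolation=cv2.INTER_CUBIC),alpha=1.7))
plan([(378,365,180,86),(378,365,45,86)])
E
```

```text
at [370.1 176.7 173.7] 85.8 t 36.4 F [-2.  -0.8 -0.3] gap 0.1
[6, 188, -6] 0
  -> [378. 365. 180.] 85.8
[0, 0, 135] 0
  -> [378. 365.  45.] 85.8
```

View pics/c5.png

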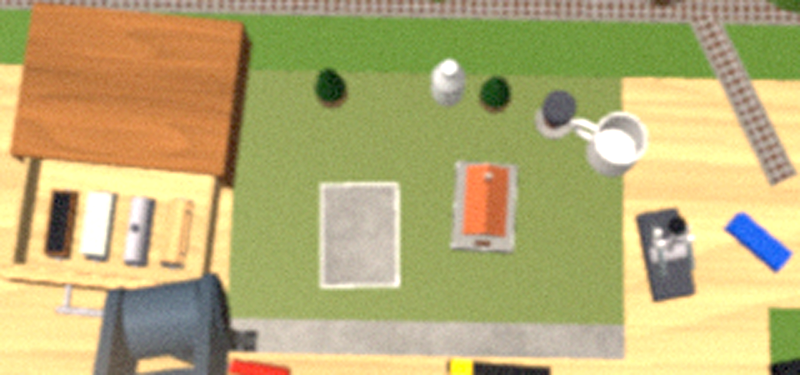

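All four wagons stand in the drawer at (60,223), (97,225), (138,230) and (178,232). The lever knob is over at the far side (677,225), and the station (485,207) and the bystanders haven't moved. I'll shut the drawer.

Call:
move_arm(commands="6 50 -6 0 0 0 -1; 6 110 -6 0 0 0 -1; 6 160 -6 0 0 0 -1; 6 188 -6 0 0 0 -1; 6 188 -6 0 0 0 -1")

```text
t: 37.05
tcp_pos: [0.385, 0.3694, 0.1802]
tool_rot: [0.035, 0.999, 0.0, 0.001]
force: [0.5, -0.7, -0.2]
finger_gap: 0.002
gripper_force: 0.0
```

Call:
move_arm(commands="0 0 40 0 0 0 -1; 0 0 90 0 0 0 -1; 0 0 125 0 0 0 -1; 0 0 133 0 0 0 -1; 0 0 133 0 0 0 -1")

```text
t: 37.67
tcp_pos: [0.3848, 0.3666, 0.0474]
tool_rot: [0.037, 0.999, -0.0, -0.0]
force: [-0.8, -0.3, 0.0]
finger_gap: -0.004
gripper_force: 0.0
```

Call:
move_arm(commands="-8 0 0 0 0 0 -1; -16 0 0 0 0 0 -1; -24 0 0 0 0 0 -1; -34 0 0 0 0 0 -1; -46 0 0 0 0 0 -1")

```text
t: 38.3
tcp_pos: [0.4309, 0.3635, 0.0474]
tool_rot: [0.036, 0.999, -0.0, -0.0]
force: [-1.5, 0.0, 0.9]
finger_gap: -0.001
gripper_force: 0.7
```

```bash
python3 - <<'E'
from h import *
plan([])
E
```

```text
at [430.9 363.5  47.4] 85.8 t 38.3 F [-1.5  0.   0.9] gap -0.1
```

Call:
move_arm(commands="-15 0 0 0 0 0 -1; -30 0 0 0 0 0 -1; -45 0 0 0 0 0 -1; -60 0 0 0 0 0 -1; -75 0 0 0 0 0 -1")

```text
t: 38.92
tcp_pos: [0.5061, 0.3578, 0.0471]
tool_rot: [0.036, 0.999, -0.0, -0.0]
force: [-2.3, -0.6, 0.8]
finger_gap: 0.001
gripper_force: 0.7
```

Call:
move_arm(commands="-5 0 0 0 0 0 -1; -10 0 0 0 0 0 -1; -15 0 0 0 0 0 -1; -20 0 0 0 0 0 -1; -25 0 0 0 0 0 -1")

```text
t: 39.55
tcp_pos: [0.5302, 0.3565, 0.0474]
tool_rot: [0.036, 0.999, 0.0, -0.0]
force: [-0.3, -0.2, 1.0]
finger_gap: -0.002
gripper_force: 0.6
```

Call:
move_arm(commands="-2 0 0 0 0 0 -1; -4 0 0 0 0 0 -1; -6 0 0 0 0 0 -1; -8 0 0 0 0 0 -1; -10 0 0 0 0 0 -1")

```text
t: 40.17
tcp_pos: [0.5401, 0.3556, 0.0473]
tool_rot: [0.036, 0.999, -0.0, -0.0]
force: [-1.1, 0.3, 0.6]
finger_gap: -0.002
gripper_force: 0.5
```

Call:
move_arm(commands="-1 0 0 0 0 0 -1; -2 0 0 0 0 0 -1; -3 0 0 0 0 0 -1; -4 0 0 0 0 0 -1; -5 0 0 0 0 0 -1")

```text
t: 40.8
tcp_pos: [0.5451, 0.3553, 0.0473]
tool_rot: [0.036, 0.999, -0.0, -0.0]
force: [-0.7, 0.5, 0.3]
finger_gap: -0.001
gripper_force: 0.5
```

Call:
move_arm(commands="-1 0 0 0 0 0 -1; -2 0 0 0 0 0 -1; -3 0 0 0 0 0 -1; -4 0 0 0 0 0 -1; -4 0 0 0 0 0 -1")

```text
t: 41.42
tcp_pos: [0.5493, 0.3549, 0.0473]
tool_rot: [0.036, 0.999, 0.0, 0.0]
force: [-0.5, 1.2, 0.6]
finger_gap: 0.002
gripper_force: 0.2
```

Call:
move_arm(commands="-1 0 0 0 0 0 -1; -2 0 0 0 0 0 -1; -2 0 0 0 0 0 -1; -3 0 0 0 0 0 -1; -3 0 0 0 0 0 -1")

```text
t: 42.05
tcp_pos: [0.5522, 0.3547, 0.0473]
tool_rot: [0.036, 0.999, -0.0, 0.0]
force: [-1.5, 0.3, 0.0]
finger_gap: -0.001
gripper_force: 0.3
```

Call:
move_arm(commands="-1 0 0 0 0 0 -1; -2 0 0 0 0 0 -1; -3 0 0 0 0 0 -1; -4 0 0 0 0 0 -1; -4 0 0 0 0 0 -1")

```text
t: 42.68
tcp_pos: [0.5563, 0.3544, 0.0473]
tool_rot: [0.036, 0.999, 0.0, 0.0]
force: [0.2, -1.1, 0.6]
finger_gap: -0.002
gripper_force: 0.3
```

Call:
move_arm(commands="-1 0 0 0 0 0 -1; -2 0 0 0 0 0 -1; -3 0 0 0 0 0 -1; -3 0 0 0 0 0 -1; -3 0 0 0 0 0 -1")

```text
t: 43.3
tcp_pos: [0.5572, 0.3543, 0.0473]
tool_rot: [0.036, 0.999, -0.0, -0.002]
force: [-5.6, -0.0, 3.0]
finger_gap: -0.003
gripper_force: 2.7
```

```bash
python3 - <<'E'
from h import *
plan([])
s=snap('top','top3.png')
E
```

```text
at [557.2 354.3  47.3] 85.8 t 43.3 F [-5.6 -0.   3. ] gap -0.2
```

Call:
move_arm(commands="-1 0 0 0 0 0 -1; -2 0 0 0 0 0 -1; -3 0 0 0 0 0 -1; -4 0 0 0 0 0 -1; -4 0 0 0 0 0 -1")

```text
t: 43.98
tcp_pos: [0.5572, 0.3542, 0.0472]
tool_rot: [0.036, 0.999, -0.001, -0.006]
force: [-12.6, 0.9, 8.9]
finger_gap: -0.001
gripper_force: 6.1
```

Call:
move_arm(commands="6 0 0 0 0 0 -1; 20 0 0 0 0 0 -1; 40 0 0 0 0 0 -1; 40 0 -60 0 0 0 -1; 40 0 -130 0 0 0 -1")

```text
t: 44.6
tcp_pos: [0.5225, 0.3567, 0.17]
tool_rot: [0.036, 0.999, -0.001, -0.001]
force: [0.8, -0.9, 0.6]
finger_gap: -0.001
gripper_force: 0.0
```

```bash
python3 - <<'E'
from h import *
s=snap('top','top4.png')
f=lambda z,*p:[np.round(px2w(s,u,v,z)*1000)[:2].tolist() for u,v in p]
# slab refine: segment the slab + roof in top pic
c=s['image'][110:260,210:380,::-1];big=cv2.convertScaleAbs(cv2.resize(c,None,fx=4.7,fy=4,interpolation=cv2.INTER_CUBIC),alpha=1.7)
g=cv2.cvtColor(s['image'],cv2.COLOR_RGB2HSV);print(g[192,310:355,:].tolist()[::3])
plan([])
E
```

```text
[[36, 108, 99], [35, 105, 97], [36, 103, 102], [36, 120, 96], [22, 22, 130], [9, 82, 134], [9, 178, 152], [9, 174, 157], [9, 174, 144], [10, 187, 117], [8, 182, 118], [12, 56, 118], [34, 61, 101], [36, 111, 99], [34, 108, 99]]
at [527.8 359.3 180.2] 85.9 t 44.6 F [2.7 1.3 4.4] gap 0.1
```

The drawer hit its stop at 12.6 N with no further motion, so it is shut. Next is the station; I'll fly over and measure it.

```bash
python3 - <<'E'
from h import *
plan([(575,-245,260,2)])
E
```

```text
at [527.8 359.3 180.2] 85.9 t 44.6 F [2.7 1.3 4.4] gap 0.1
[-30, -200, -27] 28
[-121, -162, -26] 28
[-182, -87, -27] 28
  -> [ 575. -245.  260.] 1.9
```

Call:
move_arm(commands="-30 -200 -27 0 0 28 -1; -30 -200 -27 0 0 28 -1; -30 -200 -27 0 0 28 -1; -30 -200 -27 0 0 28 -1; -30 -200 -27 0 0 28 -1")

```text
t: 45.28
tcp_pos: [0.5389, 0.1545, 0.197]
tool_rot: [0.278, 0.961, 0.0, 0.001]
force: [-0.1, 0.5, 0.3]
finger_gap: 0.003
gripper_force: 0.0
```

Call:
move_arm(commands="-121 -162 -26 0 0 28 0.4; -121 -162 -26 0 0 28 0.4; -121 -162 -26 0 0 28 0.4; -121 -162 -26 0 0 28 0.4; -121 -162 -26 0 0 28 0.4")

```text
t: 45.9
tcp_pos: [0.5549, -0.0456, 0.2225]
tool_rot: [0.501, 0.865, 0.0, -0.0]
force: [-0.1, 0.5, -0.1]
finger_gap: 0.697
gripper_force: 0.0
```

Call:
move_arm(commands="-182 -87 -27 0 0 28 0.4; -182 -87 -27 0 0 28 0.4; -182 -87 -27 0 0 28 0.4; -182 -87 -27 0 0 28 0.4; -182 -87 -27 0 0 28 0.4")

```text
t: 46.52
tcp_pos: [0.5699, -0.2457, 0.2491]
tool_rot: [0.695, 0.719, 0.0, -0.001]
force: [0.3, 0.4, -0.3]
finger_gap: 0.698
gripper_force: 0.0
```

```bash
cat >> h.py <<'E'
def green_off(s,z,box):
    "non-green blob within world box -> minAreaRect in world at height z"
    hsv=cv2.cvtColor(s['image'],cv2.COLOR_RGB2HSV);h=hsv[...,0].astype(int)
    m=(~((h>27)&(h<50)&(hsv[...,1]>60))).astype(np.uint8)
    q=np.array([w2px(s,(x,y,z)) for x,y in[(box[0],box[2]),(box[0],box[3]),(box[1],box[3]),(box[1],box[2])]]).astype(np.int32)
    k=np.zeros_like(m);cv2.fillConvexPoly(k,q,1);m&=k
    n,l,st,_=cv2.connectedComponentsWithStats(m);i=1+st[1:,4].argmax()
    c=max(cv2.findContours((l==i).astype(np.uint8),0,1)[0],key=len)[:,0,:]
    P=np.array([px2w(s,u,v,z)[:2]*1000 for u,v in c],np.float32);return P,cv2.minAreaRect(P)
E
python3 - <<'E'
from h import *
plan([])
s=snap('wrist','w9.png');t=snap('top')
print('wrist slab',green_off(s,.02,(.49,.70,-.30,-.06))[1]);print('top slab',green_off(t,.02,(.49,.70,-.28,-.08))[1])
print('top plot',green_off(t,0,(.455,.645,-.07,.09))[1]);print('wrist plot',green_off(s,0,(.455,.645,-.07,.09))[1], w2px(s,(.547,.07,0)))
E
```

```text
at [ 569.9 -245.7  249.1] 1.9 t 46.5 F [ 0.3  0.4 -0.3] gap 59.3
wrist slab ((589.0584716796875, -173.96820068359375), (91.25640869140625, 131.58514404296875), 87.1749267578125)
top slab ((595.4202270507812, -177.71389770507812), (214.4727783203125, 200.15481567382812), 0.025809194892644882)
top plot ((539.9229736328125, 14.064079284667969), (171.58255004882812, 161.0836639404297), 1.119703769683838)
wrist plot ((548.5667724609375, -48.011226654052734), (155.07066345214844, 1.041846752166748), 1.8687645196914673) (np.float64(308.8861958321012), np.float64(-124.39659873492434))
```

Call:
move_arm(commands="-5 20 50 0 0 0 0.4; -5 20 110 0 0 0 0.4; -5 20 170 0 0 0 0.4; -5 20 220 0 0 0 0.4; -5 20 240 0 0 0 0.4")

```text
t: 47.25
tcp_pos: [0.5878, -0.2479, 0.0066]
tool_rot: [0.695, 0.719, -0.001, -0.004]
force: [-0.5, 0.6, 0.6]
finger_gap: 0.703
gripper_force: 0.0
```

Call:
move_arm(commands="0 0 2 0 0 0 0.4; 0 0 4 0 0 0 0.4; 0 0 6 0 0 0 0.4; 0 0 7 0 0 0 0.4; 0 0 7 0 0 0 0.4")

```text
t: 47.88
tcp_pos: [0.59, -0.2521, 0.0034]
tool_rot: [0.696, 0.718, 0.0, 0.0]
force: [-0.4, -0.2, -0.6]
finger_gap: 0.699
gripper_force: 0.0
```

Call:
move_arm(commands="3 0 0 0 0 0 0.4; 6 0 0 0 0 0 0.4; 12 0 0 0 0 0 0.4; 16 0 0 0 0 0 0.4; 22 0 0 0 0 0 0.4")

```text
t: 48.5
tcp_pos: [0.5894, -0.2298, 0.0029]
tool_rot: [0.696, 0.718, -0.0, 0.001]
force: [0.7, -1.3, -0.7]
finger_gap: 0.702
gripper_force: 0.7
```

```bash
python3 - <<'E'
from h import *
plan([])
s=snap('wrist','w10.png')
P,r=green_off(s,.02,(.49,.70,-.30,-.06));print('wrist slab',r)
E
```

```text
at [ 589.4 -229.8    2.9] 1.8 t 48.5 F [ 0.7 -1.3 -0.7] gap 59.6
wrist slab ((594.6384887695312, -212.99508666992188), (174.25827026367188, 210.32705688476562), 89.94194030761719)
```

Call:
move_arm(commands="10 0 0 0 0 0 0.4; 20 0 0 0 0 0 0.4; 32 0 0 0 0 0 0.4; 44 0 0 0 0 0 0.4; 56 0 0 0 0 0 0.4")

```text
t: 49.18
tcp_pos: [0.5873, -0.1731, 0.0029]
tool_rot: [0.696, 0.718, -0.0, 0.0]
force: [1.1, -2.5, 1.3]
finger_gap: 0.698
gripper_force: 1.4
```

Call:
move_arm(commands="12 0 0 0 0 0 0.4; 24 0 0 0 0 0 0.4; 36 0 0 0 0 0 0.4; 48 0 0 0 0 0 0.4; 60 0 0 0 0 0 0.4")

```text
t: 49.8
tcp_pos: [0.5855, -0.1133, 0.0029]
tool_rot: [0.696, 0.718, 0.0, 0.0]
force: [-0.1, -4.7, 2.0]
finger_gap: 0.697
gripper_force: 1.8
```

Call:
move_arm(commands="12 0 0 0 0 0 0.4; 24 0 0 0 0 0 0.4; 36 0 0 0 0 0 0.4; 46 0 0 0 0 0 0.4; 54 0 0 0 0 0 0.4")

```text
t: 50.42
tcp_pos: [0.5837, -0.0593, 0.0029]
tool_rot: [0.696, 0.718, -0.0, 0.0]
force: [0.0, -4.6, 2.8]
finger_gap: 0.702
gripper_force: 2.2
```

```bash
python3 - <<'E'
from h import *
plan([])
E
```

```text
at [583.7 -59.3   2.9] 1.8 t 50.4 F [ 0.  -4.6  2.8] gap 59.7
```

Call:
move_arm(commands="4 0 0 0 0 0 0.4; 8 0 0 0 0 0 0.4; 11 0 0 0 0 0 0.4; 11 0 0 0 0 0 0.4; 11 0 0 0 0 0 0.4")

```text
t: 51.05
tcp_pos: [0.5832, -0.0487, 0.0026]
tool_rot: [0.696, 0.718, 0.0, -0.0]
force: [2.2, -1.9, 1.2]
finger_gap: 0.699
gripper_force: 1.1
```

Call:
move_arm(commands="-8 0 0 0 0 0 0.4; -24 0 0 0 0 0 0.4; -30 0 -50 0 0 0 0.4; -30 0 -110 0 0 0 0.4; -30 -20 -170 0 0 0 0.4")

```text
t: 51.68
tcp_pos: [0.5653, -0.0809, 0.1735]
tool_rot: [0.696, 0.718, 0.0, 0.0]
force: [0.0, -0.2, -0.5]
finger_gap: 0.703
gripper_force: 0.0
```

Call:
move_arm(commands="0 0 -50 0 0 0 0.4; 0 0 -90 0 0 0 0.4; 0 0 -90 0 0 0 0.4; 0 0 -90 0 0 0 0.4; 0 0 -90 0 0 0 0.4")

```text
t: 52.3
tcp_pos: [0.5634, -0.0795, 0.2602]
tool_rot: [0.696, 0.718, -0.001, -0.002]
force: [0.4, 0.4, 0.4]
finger_gap: 0.698
gripper_force: 0.0
```

```bash
python3 - <<'E'
from h import *
s=snap('wrist','w11.png')
P,r=green_off(s,0,(.44,.68,-.09,.10));print('union',r)
# rect of slab alone: far (+x) and right edges
hsv=cv2.cvtColor(s['image'],cv2.COLOR_RGB2HSV)
print('px slab guess',[np.round(w2px(s,(x,y,.02))) for x,y in((.65,.054),(.65,-.037),(.52,-.037),(.52,.054))],'plot',[np.round(w2px(s,(x,y,0))) for x,y in((.622,.068),(.626,-.046),(.472,-.051),(.468,.063))])
c=s['image'][:,:,::-1][0:260,190:450];cv2.imwrite('pics/w11c.png',cv2.resize(c,None,fx=2.3,fy=2.3,interpolation=cv2.INTER_CUBIC))
plan([])
E
```

```text
union ((558.8334350585938, 9.020912170410156), (182.74888610839844, 116.25572204589844), 1.7198776006698608)
px slab guess [array([395.,  61.]), array([388., 136.]), array([289., 133.]), array([289.,  57.])] plot [array([370.,  51.]), array([367., 141.]), array([256., 141.]), array([250.,  51.])]
at [563.6 -79.5 260.3] 1.8 t 52.4 F [-1.   0.  -0.7] gap 59.6
```

View pics/w11c.png

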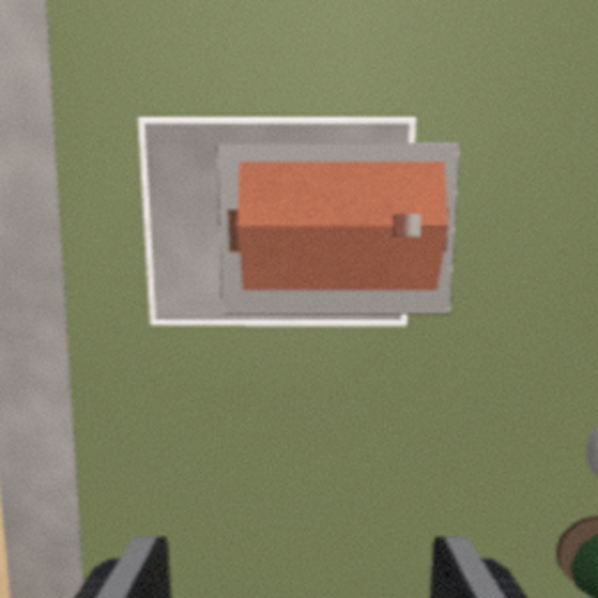

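The slab (crop corners (219,143), (458,143), (450,313), (221,313)) is square to the plot and central in y. It still needs about 36 mm towards -x.

```bash
python3 - <<'E'
from h import *
s=snap('wrist');A=lambda l:[(190+u/2.3,v/2.3) for u,v in l]
print('slab',fit(s,A([(458,143),(450,313),(221,313),(219,143)]),.13,.09,.02))
print('plot',fit(s,A([(415,118),(406,325),(152,325),(139,118)]),.154,.114,0))
plan([(690,8,200,-88),(690,8,7,-88)])
t=pickle.load(open('top2.pkl','rb')) if 0 else None
E
```

```text
slab ([580.6, 5.7], np.float64(1.7), [1, 0, 0, -1, 0, 0, -1, 0])
plot ([547.3, 8.4], np.float64(1.8), [0, 0, 0, 0, 0, 0, 0, 0])
at [563.7 -79.5 260.5] 1.8 t 52.4 F [-0.5  0.3  0.5] gap 59.7
[42, 64, 30] 45
[75, 17, 30] 45
  -> [690.   8. 200.] -88.2
[0, 0, 193] 0
  -> [690.   8.   7.] -88.2
```

```bash
python3 - <<'E'
from h import *
s=snap('top');print('trees',[np.round(px2w(s,140+u/2.5,110+v/2.5,z)*1000)[:2] for u,v,z in((330,95,.01),(330,86,.08),(448,98,.01))])
p,a,_=tip()
plan([(610,-40,210,46.8),(674,6.5,200,91.8)])
E
```

```text
trees [array([756.,  57.]), array([749.,  51.]), array([ 755., -119.])]
at [564.  -79.4 260.7] 1.8 t 52.5 F [-1.3 -0.3  0.4] gap 59.4
[38, 47, 51] -45
  -> [610. -40. 210.] 46.8
[-15, 78, 10] -45
  -> [674.   7. 200.] 91.8
```

Call:
move_arm(commands="38 47 40 0 0 -45 -0.06; 38 47 51 0 0 -45 -0.06; 38 47 51 0 0 -45 -0.06; 38 47 51 0 0 -45 -0.06; 38 47 51 0 0 -45 -0.06")

```text
t: 53.08
tcp_pos: [0.6101, -0.0399, 0.2103]
tool_rot: [0.368, 0.93, -0.0, -0.001]
force: [-0.4, -0.0, 0.1]
finger_gap: 0.472
gripper_force: 0.0
```

Call:
move_arm(commands="-15 78 10 0 0 -45 -0.06; -15 78 10 0 0 -45 -0.06; -15 78 10 0 0 -45 -0.06; -15 78 10 0 0 -45 -0.06; -15 78 10 0 0 -45 -0.06")

```text
t: 53.7
tcp_pos: [0.6745, 0.0066, 0.2007]
tool_rot: [-0.015, 1.0, 0.0, -0.0]
force: [-0.6, -0.5, 0.7]
finger_gap: 0.467
gripper_force: 0.0
```

Call:
move_arm(commands="0 0 40 0 0 0 -0.06; 0 0 80 0 0 0 -0.06; 0 0 80 0 0 0 -0.06; 0 0 80 0 0 0 -0.06; 0 0 80 0 0 0 -0.06")

```text
t: 54.32
tcp_pos: [0.6762, 0.0063, 0.1234]
tool_rot: [-0.016, 1.0, -0.0, 0.002]
force: [-0.4, -0.7, 0.2]
finger_gap: 0.47
gripper_force: 0.0
```

```bash
python3 - <<'E'
from h import *
plan([(674,6.5,7,91.8),(640,5.4,7,91.8),(624,5,7,91.8)])
E
```

```text
at [676.2   6.3 123.4] 91.8 t 54.3 F [-0.4 -0.7  0.2] gap 40.0
[2, 0, 116] 0
  -> [674.   6.   7.] 91.8
[34, 0, 0] 0
  -> [640.   5.   7.] 91.8
[16, 0, 0] 0
  -> [624.   5.   7.] 91.8
```

Call:
move_arm(commands="2 0 40 0 0 0 -0.06; 2 0 80 0 0 0 -0.06; 2 0 105 0 0 0 -0.06; 2 0 114 0 0 0 -0.06; 2 0 114 0 0 0 -0.06")

```text
t: 54.95
tcp_pos: [0.6733, 0.0064, 0.0079]
tool_rot: [-0.016, 1.0, -0.0, 0.001]
force: [-0.3, -0.4, -0.2]
finger_gap: 0.471
gripper_force: 0.0
```

Call:
move_arm(commands="4 0 0 0 0 0 -0.06; 8 0 0 0 0 0 -0.06; 13 0 0 0 0 0 -0.06; 18 0 0 0 0 0 -0.06; 25 0 0 0 0 0 -0.06")

```text
t: 55.58
tcp_pos: [0.6489, 0.0055, 0.0076]
tool_rot: [-0.016, 1.0, -0.0, 0.002]
force: [2.5, -0.3, 0.9]
finger_gap: 0.474
gripper_force: 1.3
```

```bash
python3 - <<'E'
from h import *
plan([(623.5,5,7,91.8)])
E
```

```text
at [648.9   5.5   7.6] 91.8 t 55.6 F [ 2.5 -0.3  0.9] gap 40.3
[25, 0, 1] 0
  -> [624.   5.   7.] 91.8
```

Call:
move_arm(commands="6 0 0 0 0 0 -0.06; 12 0 0 0 0 0 -0.06; 18 0 0 0 0 0 -0.06; 22 0 0 0 0 0 -0.06; 25 0 0 0 0 0 -0.06")

```text
t: 56.2
tcp_pos: [0.6233, 0.0047, 0.0076]
tool_rot: [-0.016, 1.0, -0.0, 0.001]
force: [4.5, -0.9, 2.8]
finger_gap: 0.466
gripper_force: 2.3
```

Call:
move_arm(commands="-5 0 0 0 0 0 -0.06; -15 0 0 0 0 0 -0.06; -40 0 0 0 0 0 -0.06; -45 0 -40 0 0 0 -0.06; -45 0 -90 0 0 0 -0.06")

```text
t: 56.82
tcp_pos: [0.6665, 0.0066, 0.0956]
tool_rot: [-0.016, 1.0, 0.0, -0.003]
force: [0.3, -0.0, 0.5]
finger_gap: 0.468
gripper_force: 0.0
```

Call:
move_arm(commands="0 0 -50 0 0 0 -0.06; 0 0 -110 0 0 0 -0.06; 0 0 -160 0 0 0 -0.06; 0 0 -160 0 0 0 -0.06; 0 0 -160 0 0 0 -0.06")

```text
t: 57.45
tcp_pos: [0.6667, 0.0065, 0.2561]
tool_rot: [-0.016, 1.0, 0.0, -0.002]
force: [-0.3, 0.8, -0.4]
finger_gap: 0.471
gripper_force: 0.0
```

```bash
python3 - <<'E'
from h import *
import pickle
s=snap('wrist');t=snap('top');plan([])
pickle.dump(s,open('w12.pkl','wb'))
print('plot union',green_off(s,0,(.44,.66,-.08,.10))[1])
u0,v0=map(int,w2px(s,(.547,.008,0)));u0-=80;v0=max(0,v0-100)
a=cv2.resize(s['image'][v0:v0+200,u0:u0+160,::-1],None,fx=2.5,fy=2.5,interpolation=cv2.INTER_CUBIC);print(u0,v0)
b=cv2.convertScaleAbs(cv2.resize(t['image'][100:300,140:460,::-1],None,fx=1.25,fy=2.5,interpolation=cv2.INTER_CUBIC),alpha=1.7)
cv2.imwrite('pics/fin.png',np.hstack([a,b[:a.shape[0]]]))
E
```

```text
at [666.2   6.5 254.6] 91.8 t 57.5 F [-0.4 -0.3 -0.1] gap 40.3
plot union ((546.3270874023438, 8.989616394042969), (156.7386474609375, 117.73318481445312), 1.740386724472046)
245 0
```

View pics/fin.png

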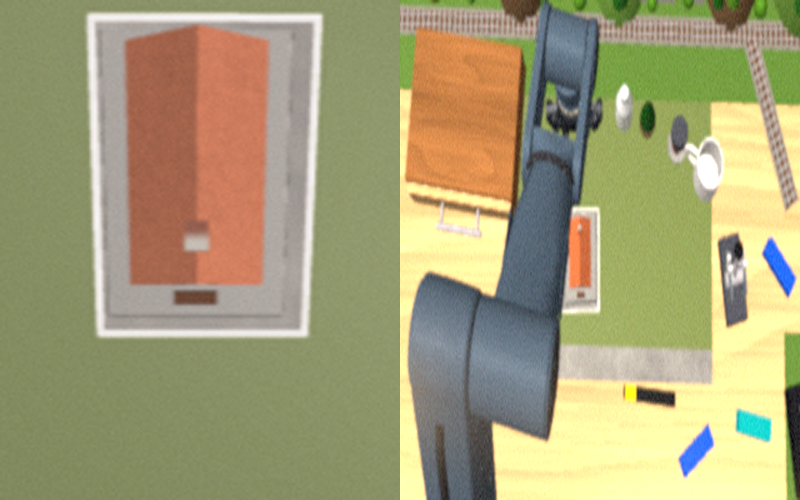

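The slab lies inside the plot (white frame, corners (88,14) to (308,335)). It sits nearer the -y side, with slab corners at about (102,25), (291,25), (282,315) and (110,315). The drawer is shut, the lever is over and the bystanders are in place. I'll quantify the margins.

```bash
python3 - <<'E'
from h import *
import pickle
s=pickle.load(open('w12.pkl','rb'));A=lambda l:[(245+u/2.5,v/2.5) for u,v in l]
print('slab',fit(s,A([(282,315),(110,315),(102,25),(291,25)]),.13,.09,.02))
print('plot',fit(s,A([(307,336),(98,336),(88,14),(322,14)]),.154,.114,0))
# edge profile across y through crop row 290 and along x
g=cv2.cvtColor(s['image'],cv2.COLOR_RGB2GRAY)
print(g[116,275:375].tolist());print(g[0:140,349].tolist())
E
```

```text
slab ([546.4, 5.7], np.float64(1.8), [-1, 1, -1, -1, 1, -1, 1, 1])
plot ([546.7, 9.8], np.float64(1.7), [0, 0, 0, 0, 0, 0, 0, 0])
[134, 136, 136, 135, 136, 135, 131, 146, 212, 239, 232, 183, 151, 146, 160, 164, 165, 165, 165, 162, 165, 163, 163, 163, 164, 164, 162, 167, 162, 165, 166, 166, 164, 161, 167, 165, 167, 166, 159, 137, 112, 105, 108, 106, 105, 106, 108, 103, 105, 104, 104, 105, 105, 106, 106, 108, 127, 156, 165, 166, 169, 169, 170, 169, 171, 167, 168, 167, 169, 172, 170, 170, 169, 168, 168, 166, 168, 168, 171, 166, 172, 168, 164, 161, 161, 162, 160, 163, 159, 161, 176, 218, 237, 227, 169, 143, 144, 144, 145, 146]
[144, 136, 140, 140, 144, 192, 239, 239, 217, 163, 151, 154, 164, 166, 169, 158, 148, 146, 145, 145, 143, 143, 145, 144, 141, 141, 139, 141, 145, 144, 142, 142, 146, 143, 143, 142, 137, 144, 143, 142, 144, 143, 141, 143, 144, 145, 144, 143, 145, 141, 142, 139, 142, 144, 145, 146, 144, 145, 144, 143, 145, 140, 142, 143, 140, 138, 142, 145, 147, 145, 147, 146, 142, 141, 144, 145, 146, 146, 149, 147, 148, 145, 145, 148, 148, 148, 147, 149, 146, 148, 144, 148, 143, 148, 151, 152, 153, 149, 149, 150, 147, 150, 153, 150, 152, 155, 152, 153, 151, 152, 154, 154, 153, 162, 168, 173, 168, 169, 171, 170, 170, 169, 169, 170, 168, 157, 142, 154, 158, 162, 160, 180, 227, 236, 211, 158, 139, 140, 139, 140]
```

Margins are at least 7 mm all round and the slab is square to 0.1°. The robot is clear, so I'm handing in.

```bash
python3 -c "
from h import *
print(ticket.sign_off())"
```

```text
the job is handed in; nothing more can be done
None
```

I handed the job in at about 58 s: the lever was put in its notch first, all four wagons on the board (2, 3, 4 and 5; wagon1 was absent) are in the fully shut drawer, and the station is square in its plot with at least 7 mm to spare.

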